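# Load the sole stitcher's thread pot and screw on its lid

### The job

Get the stitcher's thread pot ready: first feel down to the bottom of the pot with the gripper's fingers, and if an old bare spool (orange) is still in there, take it out and put it in the scrap tray. Then stack every full thread spool that is on the bench flat in the pot, in any order. Last, set the red lid on the neck so that its lugs first rest on top of the thread, turn it backward (counter-clockwise from above) until its lugs drop into the thread, screw it forward (clockwise) fully home and let go, leaving the jar, the hammer and the wax alone.

Things in the scene. Friction and masses are not known exactly. Their poses are not given: they have to be found in the camera images.
- pot: Aluminium pot bolted upright to the bench on a round steel flange (104 mm across, 6 mm high). Origin: centre of its underside on the bench, z up. Round cavity 76 mm across, open above, its floor (the cork pad's top) 10 mm above the bench; rim 57 mm above the bench. Round its neck a brass right-hand three-start thread, 92 mm across, the same every 120 degrees.
- pot_land (a point): On the pot's axis at the height of the thread's level top, the land (57 mm up). Three 18 mm wide entry gaps cut the land; where they lie varies with the pot's yaw. Counter-clockwise of each gap a stop rises 3.5 mm over the land: it blocks a lid lying on the land from turning forward into a gap; turned backward its lugs come over the gaps, meet the stops and, if let down, drop 10.5 mm.
- pot_home (a point): On the pot's axis where the lid's origin is when screwed home, 31.5 mm above the bench. From dropped in the gaps the lid turns forward (clockwise from above) about 95 degrees, sinking 7 mm along the thread, until its lugs meet the next stops: that is home. It turns easily (well under 1 N m) and stays where it is left.
- pad: Cork pad, 75 mm across, 4 mm thick, the floor of the pot's cavity. Origin: centre of its underside, 6 mm above the bench.
- lid: Red metal screw lid, 104 mm across, about 0.18 kg, right way up on the bench at the start. Origin: centre of its lower edge, z up. It passes over the brass thread with about 2 mm play all round. Height of its origin over the bench when on the pot: 52.5 mm with lugs lying on the stops, 49 mm lying on the land, about 38.5 mm dropped into the gaps, about 31.5 mm screwed home.
- lid_grip (a point): Centre of the black bar grip across the lid's top, 60 mm above the lid's lower edge. The bar is 50 mm long along the lid's x axis, 14 mm thick along its y, and stands from 48 mm (the lid's flat top) to 72 mm above the lower edge. Inside the lid are three lugs, 10 mm wide, 120 degrees apart, one on +x, undersides 8 mm above the lower edge.
- spool_brown: Full thread spool, brown thread with a white hub: disc 70 mm across and 10 mm thick, and on it a central round grip boss 20 mm across and 10 mm high (20 mm in all), 70 g. Origin: centre of its underside, z along the boss. Stands boss up on the bench. In the pot the spools stack on each other, 20 mm each. Always present.
- spool_blue: Full thread spool, blue thread with a grey hub, same shape. May be absent.
- spool_green: Full thread spool, green thread with a yellow hub, same shape. May be absent.
- core: Old bare spool, orange with no thread, same outer shape and size as the full spools (disc 70 x 10 mm, boss 20 x 10 mm on top). If present it lies boss up on the cork pad in the pot. May be absent.
- tray: Scrap tray: dark steel open box, 130 x 130 mm, 30 mm high, 4 mm walls and floor, fixed to the bench. Origin: centre of its underside.
- jar: Bystander: grey jar with white cap, 60 mm across, 85 mm high. Origin under its centre. Leave alone.
- hammer: Bystander: hammer lying on the bench. Leave alone.
- wax: Bystander: round cake of wax, 56 mm across, 30 mm high. Leave alone.
There are look-alikes about, which are no part of the job. Of the things that look like the spool_brown, the smaller one is meant. What is shaped like the spool_blue but pink is not meant.

How it is judged:
On the way, in this order (a step that is already met when the one before it is completed fails the run):
1. the fingers have felt the bottom of the pot: they have touched the cork pad, or the old spool lying there ((contact force between the fingers and pad above 0.5 N or contact force between the fingers and core above 0.5 N)), for 0.05 s.
2. the old spool (if there was one) is in the scrap tray and every full spool lies stacked flat in the pot (horizontal distance between each of spool_brown, spool_blue, spool_green and pot below 0.009 m and height (world z) of each of spool_brown, spool_blue, spool_green below 0.056 m and angle between each of spool_brown, spool_blue, spool_green's own z axis and vertical below 0.2 rad and x of core in the frame of tray between -0.065 and 0.065 m and y of core in the frame of tray between -0.065 and 0.065 m and height (world z) of core below 0.05 m), for 0.2 s.
3. the lid lies on the pot with its lugs on top of the thread, not yet dropped (its lower edge 47 to 54 mm above the bench, level, centred and touching the pot) (height (world z) of lid between 0.047 and 0.054 m and contact force between lid and pot above 0.3 N and horizontal distance between lid and pot below 0.005 m and angle between lid's own z axis and vertical below 0.1 rad), for 0.1 s.
4. the lid's lugs have dropped through the entry gaps into the thread (its lower edge less than 42 mm above the bench, level and centred on the pot) (height (world z) of lid below 0.042 m and horizontal distance between lid and pot below 0.005 m and angle between lid's own z axis and vertical below 0.1 rad), for 0.1 s.
At the end, for the whole second after the job is handed in: The lid is level on the pot and screwed home (lower edge less than 33.5 mm above the bench, about the last 25 degrees of its turn), centred within 5 mm and at rest; every full spool present is in the pot, flat, within 9 mm of its axis; the old spool, if there was one, is in the scrap tray (all of step 2 and height (world z) of lid below 0.0335 m and horizontal distance between lid and pot below 0.005 m and angle between lid's own z axis and vertical below 0.1 rad and linear speed of lid below 0.02 m/s); the robot touches nothing.
It fails at once if the jar is pushed more than 25 mm from its place (distance of jar from where it was at the start of the episode above 0.025 m).
It fails at once if the hammer is pushed more than 25 mm from its place (distance of hammer from where it was at the start of the episode above 0.025 m).
It fails at once if the wax is pushed more than 25 mm from its place (distance of wax from where it was at the start of the episode above 0.025 m).
Of core, spool_blue, spool_green only 1 to 3 are there at a start; the rules pass over those that are not, and their reading is None.
At some moment in a run one of spool_brown, spool_blue, spool_green, lid may be knocked a few centimetres aside while the robot is not near it.
It also fails if it takes over 210 s, if anything falls off the work surface, if the arm or the gripper's body presses on something with over 40 N, if the wrist force passes 120 N, or if a joint passes its speed limit or range.

### The arm

A 7-joint arm with a two-finger parallel gripper is mounted at the origin on the work surface. World frame = base frame: x ahead of the robot, y to its left, z up, the work surface at z = 0. Lengths are in m, angles in rad, forces in N, time in s.
With the tool pointing down it reaches from about 0.35 to 0.9 m from the base axis. Payload 8.1 kg.
Tool frame: the origin (TCP) lies midway between the tips of the shut fingers; the grasp point (between the pads) lies 19 mm behind it; z points along the fingers, y is the line along which they close (so a half turn about z gives the same grasp; the last joint's range is limited). The gripper opens to 92 mm and grips with 3 to 60 N. Pads are 19 mm wide; open, the fingers measure 130 mm over their backs; the gripper's body (75 mm by 190 mm) begins 47 mm behind the grasp point.
Start: joints at [1.203, 0.434, 0.025, 1.573, -0.012, 1.134, -0.075], TCP at [0.164, -0.603, 0.193] pointing down, gripper open.
Joint ranges: [-2.62, 2.62], [-0.44, 2.09], [-1.27, 1.32], [0.08, 2.57], [-1.32, 4.46], [0.12, 2], [-2.74, 2.74]. Speed limits (rad/s): [2.22, 2.22, 3.01, 3.01, 3.14, 3.14, 3.14].

### API

Orientations are given as a rotation vector (axis times angle).
In Python, from cell import arm gives the robot as it stands.
- The arm moves only by the tool move_arm, never from a script. Its argument "motion" is a list of rows, each an object of numbers: "tx", "ty", "tz": the shift along the tool's x, y, z normalised to -1 to 1, where 1 is 1000 mm; "twist": the turn about the tool's z normalised to -1 to 1, where 1 is pi/2 rad. In form: [{"tx": .., "ty": .., "tz": .., "twist": ..}, ...]. A call has 1 to 12 rows; each row shifts and turns the commanded pose from where the row before left it, along the tool's axes as they then stand; what a row does not reach is not made up. A row lasts 1/10 s, in which the tool goes at most 50 mm and 8.59 degrees, less where a joint would pass 70% of its speed; a pose out of reach is approached as far as the arm can. A call with a number of a shift or a turn outside -1 to 1 is refused whole. A call with a gripper value outside its range is refused whole. "gripper" is the gripper's target within -1 to 1 (shut at 1, half-way at 0, fully open at -1), set as the call begins (left out, the last holds). The fingers move at their own pace and stop on an object; "squeeze" is the grip in N (left out, the last holds). Time passes only in rows, so rows that do not move let the fingers close. It gives the time, the measured TCP pose, the force, the opening and the grip force at its end, in the units of the state.
- arm.observe(): the state, without advancing time (a new reading comes with each control period).
- arm.get_image(name): name is "scene" or "top" or "wrist"; returns the picture (480x640x3 uint8, red, green, blue); there is no depth.
- arm.calibration(name): a dict with "K" (3x3 intrinsics, pixels), "T" (4x4, takes a point from camera to world coordinates). Camera axes: x right, y down, z forward; pixel columns grow to the right and rows downward; lengths in m; the calibration is good to about 2 mm. A picture is of the moment at which its call begins: read the wrist's pose just before it. calibration takes no time and is no camera call; for the wrist camera it gives the pose at the moment of the call.
- arm.sign_off(): hands the job in; it is judged then, once.
Trained networks look in the newest picture that a camera, given by its name, has taken for a name from the list of things; names that differ only in an ending like _2 or _b are one class to them, and where a whole thing is asked for, a point or a joint stands for the part that bears it (a point fixed in the world has none). Each returns a list of dicts, best first, with "conf" (0 to 1); they miss things now and then, are a little off and sometimes report something else, mostly with a low value. They report only what shows in the picture. A call takes as long as a camera call. They do not tell look-alikes from the thing itself.
- arm.look_for(camera, query): "point" ([column, row] as shares, 0 to 1, of the picture: columns of its width, rows of its height, amid what is visible of it).
- arm.regions_of(camera, query): "region" (480x640 bool, what is visible of it) and "point" ([column, row] as shares, 0 to 1, of the picture: columns of its width, rows of its height, amid what is visible of it).
- arm.place_of(camera, query): "point" ([column, row] as shares, 0 to 1, of the picture: columns of its width, rows of its height: a listed point, or the origin of a listed thing).
The state is a dict: "clock": time; "joints": joint angles; "dq": joint speeds; "joint_efforts": joint torques, N m; "position": TCP position; "ee_rot": TCP orientation; "force": force on the tool from outside, world axes, zero at the start; "ft_torque": the same for the moment, N m; "width": opening from 0.0 (shut) to 1.0 (fully open); "gripper_force": force on a finger pad.
Only numpy, scipy, OpenCV 4.12 (cv2) and the standard library are available. Lean on these libraries where they do the work, as an engineer would, in place of code of your own. Each camera call takes 0.05 s, during which the arm holds its last target. There are 200 camera calls.

## Working session

There is one attempt and no reset: what is moved stays moved. The work goes in short steps, Python scripts to look and compute and a tool call to move; the robot and the scene stay as the last step left them, time stands still between calls to the robot, and variables do not carry over. Pictures are saved under pics/ and viewed, at most 14 in all, crops included, and the job is handed in when it is done.

Besides the shell and the picture viewer there is one more tool, called after "Emit:" as name(argument=value, ...), one argument or row to a line, values as JSON. move_arm: Moves the arm, as the interface text tells. Scaled input: -1 to 1 covers 1000 mm each way for a shift and pi/2 rad each way for a turn. Its arguments: {"type":"object","properties":{"motion":{"type":"array","items":{"type":"object","properties":{"tx":{"type":"number"},"ty":{"type":"number"},"tz":{"type":"number"},"twist":{"type":"number"}}}},"gripper":{"type":"number"},"squeeze":{"type":"number"}},"required":["motion"]}

```bash
mkdir -p pics; cat > h.py <<'E'
import numpy as np, cv2
from cell import arm
from scipy.spatial.transform import Rotation as R
def snap(n,f=None):
    im=arm.get_image(n)
    if f: cv2.imwrite('pics/'+f,im[...,::-1])
    return im
def ray(n,pt,z,share=True,cal=None):
    c=cal or arm.calibration(n);K=np.array(c['K']);T=np.array(c['T'])
    p=np.array(pt,float)*([640,480] if share else 1)
    d=T[:3,:3]@np.linalg.solve(K,[*p,1]);o=T[:3,3]
    return (o+d*(z-o[2])/d[2])
def tri(obs):  # list of (cal,pixelshare)
    A=np.zeros((3,3));b=np.zeros(3)
    for c,pt in obs:
        K=np.array(c['K']);T=np.array(c['T']);d=T[:3,:3]@np.linalg.solve(K,[*(np.array(pt)*[640,480]),1]);d/=np.linalg.norm(d)
        P=np.eye(3)-np.outer(d,d);A+=P;b+=P@T[:3,3]
    return np.linalg.solve(A,b)
def st():
    s=arm.observe();M=R.from_rotvec(s['ee_rot']).as_matrix()
    return s,M
E
python3 - <<'E'
from h import *
a=snap('scene','s0.png');b=snap('top','t0.png')
s,M=st();print(s['clock'],s['position'],M.round(3).tolist())
Z=dict(pot=0,pot_land=.057,lid=0,lid_grip=.06,spool_brown=0,spool_blue=0,spool_green=0,core=.01,tray=0,jar=0,hammer=0,wax=0)
for cam in('top','scene'):
  for n,z in Z.items():
    for r in arm.place_of(cam,n)[:4]:
      p=r['point'];print(cam,n,round(r['conf'],2),(np.array(p)*[640,480]).round().tolist(),ray(cam,p,z)[:2].round(3))
print(arm.observe()['clock'])
E
```

```text
0.1 [ 0.16337229 -0.60276283  0.19232592] [[0.965, 0.262, -0.001], [0.262, -0.965, 0.001], [-0.0, -0.001, -1.0]]
top pot_land 0.64 [303.0, 300.0] [0.499 0.019]
top pot_land 0.35 [301.0, 210.0] [0.658 0.022]
top lid 0.59 [453.0, 308.0] [ 0.481 -0.259]
top lid 0.19 [309.0, 142.0] [0.792 0.006]
top lid_grip 0.66 [461.0, 308.0] [ 0.482 -0.258]
top spool_brown 0.93 [194.0, 157.0] [0.765 0.222]
top spool_brown 0.69 [228.0, 233.0] [0.621 0.158]
top spool_blue 0.94 [303.0, 211.0] [0.662 0.019]
top spool_blue 0.86 [374.0, 318.0] [ 0.463 -0.112]
top spool_blue 0.42 [412.0, 221.0] [ 0.643 -0.186]
top spool_green 0.92 [415.0, 221.0] [ 0.643 -0.19 ]
top core 0.86 [301.0, 302.0] [0.495 0.022]
top tray 0.64 [186.0, 305.0] [0.49  0.234]
top jar 0.6 [130.0, 200.0] [0.684 0.338]
top jar 0.29 [454.0, 305.0] [ 0.486 -0.26 ]
top hammer 0.69 [309.0, 143.0] [0.791 0.007]
top wax 0.97 [502.0, 206.0] [ 0.67  -0.356]
top wax 0.32 [459.0, 305.0] [ 0.485 -0.27 ]
scene pot 0.56 [221.0, 300.0] [ 0.64  -0.191]
scene pot_land 0.64 [315.0, 214.0] [0.501 0.015]
scene lid 0.89 [184.0, 252.0] [ 0.487 -0.25 ]
scene lid_grip 0.56 [179.0, 230.0] [ 0.496 -0.249]
scene spool_brown 0.98 [403.0, 261.0] [0.621 0.161]
scene spool_brown 0.83 [471.0, 309.0] [0.768 0.224]
scene spool_brown 0.25 [344.0, 292.0] [0.674 0.025]
scene spool_blue 0.92 [341.0, 295.0] [0.679 0.016]
scene spool_blue 0.74 [246.0, 237.0] [ 0.468 -0.123]
scene spool_green 0.82 [220.0, 300.0] [ 0.639 -0.192]
scene core 0.54 [316.0, 234.0] [0.507 0.015]
scene tray 0.84 [406.0, 219.0] [0.488 0.225]
scene jar 0.8 [507.0, 267.0] [0.686 0.347]
scene jar 0.6 [316.0, 211.0] [0.411 0.04 ]
scene hammer 0.56 [350.0, 345.0] [ 0.79  -0.002]
scene wax 0.85 [120.0, 331.0] [ 0.67  -0.356]
scene wax 0.65 [354.0, 346.0] [0.793 0.003]
scene wax 0.53 [502.0, 270.0] [0.69  0.335]
1.3
```

View pics/t0.png

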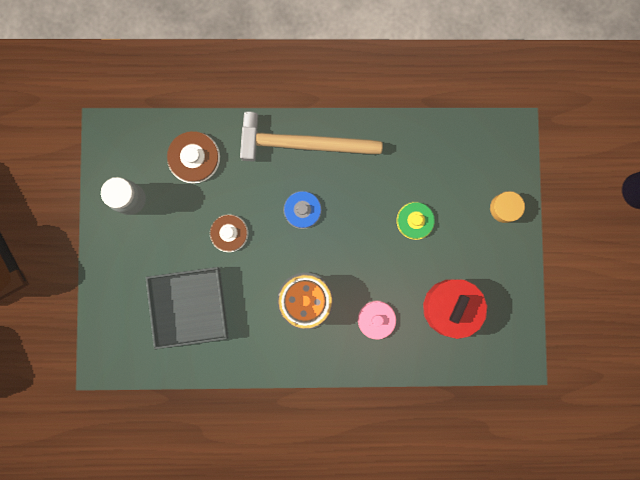

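View pics/s0.png

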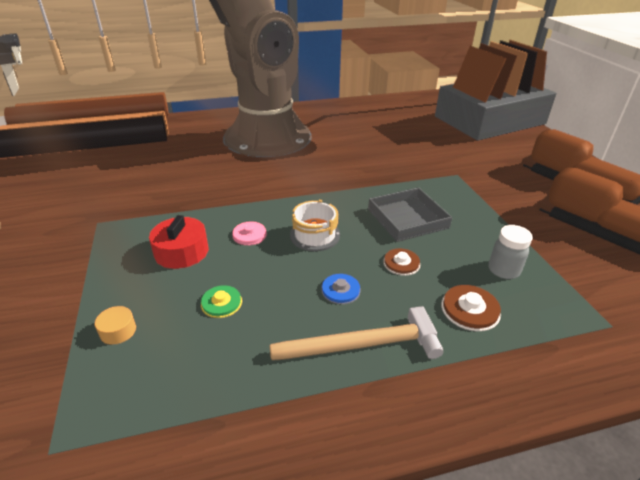

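The top picture shows these candidates:
- **spool_brown:** the small one at (228,233) is my choice. The large one at (194,157) is the look-alike.
- **spool_blue:** the blue one at (303,210) is my choice. The pink one at (377,320) is the look-alike.
- **spool_green:** only one, at (415,221).
- **core:** orange, in the pot at (303,301).
- **Other things:** lid (456,308), tray (187,308), jar (118,193), wax (508,207), and the hammer at the top.

I'll go over the pot now.

```bash
cat >> h.py <<'E'
def plan(x,y,z,psi=None):
    """psi = world angle (deg) of tool x. Suggest: twist first, then shift in new axes."""
    s,M=st();p=np.array(s['position']);a=np.degrees(np.arctan2(M[1,0],M[0,0]))
    tw=0 if psi is None else -((psi-a+180)%360-180)
    b=np.radians(a-tw);d=np.array([x,y,z])-p
    t=np.array([np.cos(b)*d[0]+np.sin(b)*d[1],np.sin(b)*d[0]-np.cos(b)*d[1],-d[2]])
    n=max(1,int(np.ceil(np.linalg.norm(t)/.049)));k=int(np.ceil(abs(tw)/8.5))
    print('psi',round(a,1),'| twist total',round(tw/90,4),'rows',k,'each',round(tw/90/max(k,1),4),'| shift',t.round(4),'rows',n,'each',(t/n).round(4))
E
python3 -c "
from h import *
import h
c=cv2.imread('pics/t0.png');cv2.imwrite('pics/c0.png',cv2.resize(c[125:345,160:500],None,fx=2.3,fy=2.3))
plan(.44,.02,.30,0)"
```

```text
psi 15.2 | twist total 0.1685 rows 2 each 0.0843 | shift [ 0.2765 -0.6233 -0.1069] rows 15 each [ 0.0184 -0.0416 -0.0071]
```

View pics/c0.png

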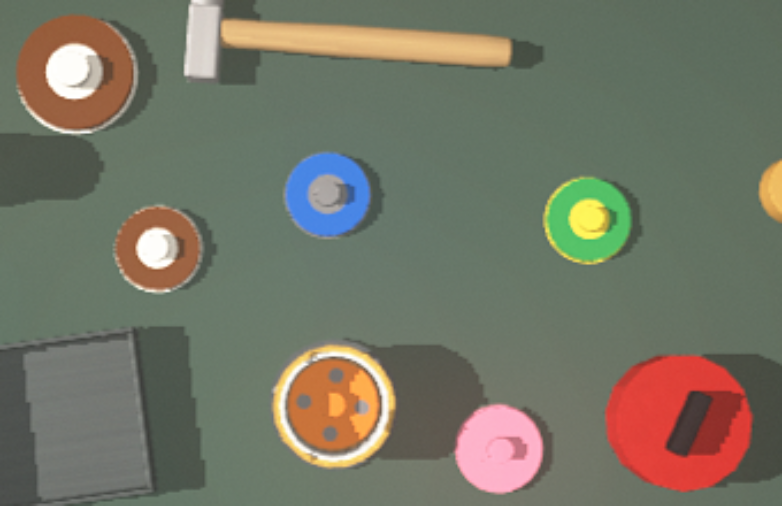

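The crop confirms the choices: the small brown spool is the same size as blue and green, the pink one is the decoy, and the orange core sits in the pot.

Emit:
move_arm(
  motion=[
    {"twist":0.0843},
    {"twist":0.0843},
    {"tx":0.0184,"ty":-0.0416,"tz":-0.0071},
    {"tx":0.0184,"ty":-0.0416,"tz":-0.0071},
    {"tx":0.0184,"ty":-0.0416,"tz":-0.0071},
    {"tx":0.0184,"ty":-0.0416,"tz":-0.0071},
    {"tx":0.0184,"ty":-0.0416,"tz":-0.0071},
    {"tx":0.0184,"ty":-0.0416,"tz":-0.0071},
    {"tx":0.0184,"ty":-0.0416,"tz":-0.0071},
    {"tx":0.0184,"ty":-0.0416,"tz":-0.0071},
    {"tx":0.0184,"ty":-0.0416,"tz":-0.0071},
    {"tx":0.0184,"ty":-0.0416,"tz":-0.0071},
  ],
  gripper=0.39,
)

```text
invalid input
```

Emit:
move_arm(
  motion=[
    {"tx":0.0184,"ty":-0.0416,"tz":-0.0071},
    {"tx":0.0184,"ty":-0.0416,"tz":-0.0071},
    {"tx":0.0184,"ty":-0.0416,"tz":-0.0071},
    {"tx":0.0184,"ty":-0.0416,"tz":-0.0071},
    {"tx":0.0184,"ty":-0.0416,"tz":-0.0071},
    {"tx":0},
    {"tx":0},
  ],
)

```text
invalid input
```

```bash
python3 - <<'E'
from h import *
snap('wrist','w1.png');c=arm.calibration('wrist')
print(np.array(c['T']).round(3).tolist())
s,M=st();print(s['clock'],s['position'],s['force'],s['width'],M.round(3).tolist())
for n,z in dict(pot=0,pot_land=.057,core=.01,pad=.006,spool_blue=0,spool_brown=0).items():
    for r in arm.place_of('wrist',n)[:2]:
      p=r['point'];print(n,round(r['conf'],2),(np.array(p)*[640,480]).round().tolist(),ray('wrist',p,z,cal=c)[:2].round(4))
E
```

```text
[[0.262, -0.918, -0.299, 0.247], [-0.965, -0.249, -0.082, -0.582], [0.001, 0.31, -0.951, 0.385], [0.0, 0.0, 0.0, 1.0]]
1.35 [ 0.16354842 -0.60325901  0.19302545] [-0.73720689 -0.40322433 -1.27497007] 1.0017289181946138 [[0.965, 0.262, 0.0], [0.262, -0.965, -0.0], [0.0, 0.0, -1.0]]
```

View pics/w1.png

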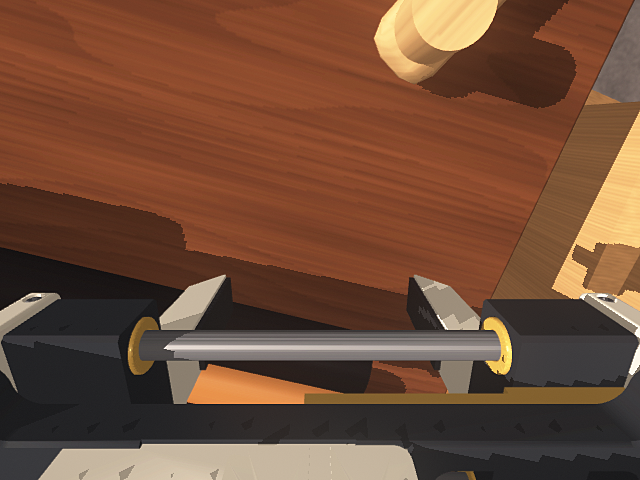

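The moves were refused, perhaps because every row needs all four keys. The wrist view still shows only the bench edge and the gripper.

Emit:
move_arm(
  motion=[
    {"tx":0,"ty":0,"tz":-0.01,"twist":0.0843},
    {"tx":0,"ty":0,"tz":-0.01,"twist":0.0843},
    {"tx":0.0184,"ty":-0.0416,"tz":-0.0071,"twist":0},
    {"tx":0.0184,"ty":-0.0416,"tz":-0.0071,"twist":0},
    {"tx":0.0184,"ty":-0.0416,"tz":-0.0071,"twist":0},
    {"tx":0.0184,"ty":-0.0416,"tz":-0.0071,"twist":0},
    {"tx":0.0184,"ty":-0.0416,"tz":-0.0071,"twist":0},
    {"tx":0.0184,"ty":-0.0416,"tz":-0.0071,"twist":0},
    {"tx":0.0184,"ty":-0.0416,"tz":-0.0071,"twist":0},
    {"tx":0.0184,"ty":-0.0416,"tz":-0.0071,"twist":0},
    {"tx":0.0184,"ty":-0.0416,"tz":-0.0071,"twist":0},
    {"tx":0.0184,"ty":-0.0416,"tz":-0.0071,"twist":0},
  ],
  gripper=0.39,
  squeeze=15,
)

```text
clock: 2.85
position: [0.348, -0.1855, 0.2847]
ee_rot: [3.141, -0.0, 0.001]
force: [1.0, 0.3, 0.4]
width: 0.305
gripper_force: 0.0
```

Emit:
move_arm(
  motion=[
    {"tx":0.0184,"ty":-0.0416,"tz":-0.0071,"twist":0},
    {"tx":0.0184,"ty":-0.0416,"tz":-0.0071,"twist":0},
    {"tx":0.0184,"ty":-0.0416,"tz":-0.0071,"twist":0},
    {"tx":0.0184,"ty":-0.0416,"tz":-0.0071,"twist":0},
    {"tx":0.0184,"ty":-0.0416,"tz":-0.0071,"twist":0},
    {"tx":0,"ty":0,"tz":0,"twist":0},
    {"tx":0,"ty":0,"tz":0,"twist":0},
  ],
)

```text
clock: 3.55
position: [0.4398, 0.0216, 0.3195]
ee_rot: [-3.142, -0.004, -0.0]
force: [-0.5, -0.5, 0.1]
width: 0.304
gripper_force: 0.0
```

```bash
cat > look.py <<'E'
from h import *
import sys
f=sys.argv[1];q=[a.split('=') for a in sys.argv[2:]]
snap('wrist',f);c=arm.calibration('wrist')
s,M=st();print(round(s['clock'],2),s['position'].round(4),np.array(s['force']).round(1),round(s['width'],3),M[0].round(3))
for n,z in q:
    for r in arm.place_of('wrist',n)[:2]:
      p=r['point'];print(n,round(r['conf'],2),(np.array(p)*[640,480]).round().tolist(),ray('wrist',p,float(z),cal=c)[:2].round(4))
np.save('cal.npy',c,allow_pickle=True)
E
python3 look.py w2.png pot=0 pot_land=.057 core=.01 spool_blue=0 spool_brown=0
```

```text
3.6 [0.4394 0.0204 0.3193] [ 0.5 -0.6 -1. ] 0.305 [ 1.  0. -0.]
core 0.61 [324.0, 143.0] [0.4983 0.0135]
core 0.19 [182.0, 150.0] [0.4894 0.218 ]
spool_blue 0.98 [324.0, 10.0] [0.6669 0.0136]
spool_blue 0.67 [413.0, 168.0] [ 0.4623 -0.1213]
spool_brown 0.77 [218.0, 48.0] [0.6221 0.156 ]
```

View pics/w2.png

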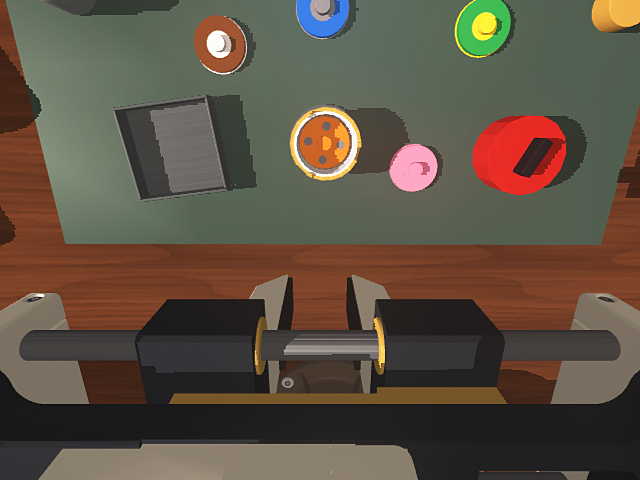

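The wrist view shows the pot with the orange core at (326,143), small brown (220,44), blue (323,8), green (484,26), lid (520,155), tray (172,147) and the pink decoy (413,168). I'll go lower for a closer look at the pot.

Emit:
move_arm(
  motion=[
    {"tx":-0.006,"ty":0.0015,"tz":0.042,"twist":0},
    {"tx":-0.006,"ty":0.0015,"tz":0.042,"twist":0},
    {"tx":-0.006,"ty":0.0015,"tz":0.042,"twist":0},
    {"tx":-0.006,"ty":0.0015,"tz":0.042,"twist":0},
    {"tx":0,"ty":0,"tz":0,"twist":0},
    {"tx":0,"ty":0,"tz":0,"twist":0},
  ],
)

```text
clock: 4.45
position: [0.4158, 0.0145, 0.1523]
ee_rot: [-3.141, 0.001, 0.001]
force: [-0.0, 0.4, 0.7]
width: 0.306
gripper_force: 0.0
```

```bash
python3 look.py w3.png pot=0 pot_land=.057 core=.01
python3 - <<'E'
from h import *
c=np.load('cal.npy',allow_pickle=True).item();print(np.array(c['T']).round(3)[:3,3],np.array(c['K'])[0,0])
K=np.array(c['K']);T=np.array(c['T'])
# rectified top views, 0.25 mm/px, at z=.057
im=cv2.imread('pics/w3.png')
cx,cy=.498,.015
g=np.arange(-80,80)*.0008
def rect(z,h=80,s=.0008):
    u=np.arange(-h,h)*s
    X,Y=np.meshgrid(cx+u[::-1],cy+u[::-1],indexing='ij') # row down = -x, col right = -y
    P=np.stack([X,Y,np.full_like(X,z),np.ones_like(X)],-1)@np.linalg.inv(T).T
    p=P[...,:3]@K.T
    return cv2.remap(im,(p[...,0]/p[...,2]).astype('f4'),(p[...,1]/p[...,2]).astype('f4'),1)
v=np.hstack([cv2.resize(rect(.057),(390,390)),cv2.resize(rect(.006),(390,390))])
for o in(0,390): cv2.drawMarker(v,(o+195,195),(255,0,255),0,10)
cv2.circle(v,(195,195),int(46/.8*390/160),(255,0,255),1);cv2.circle(v,(585,195),int(52/.8*390/160),(255,0,255),1)
cv2.imwrite('pics/w3r.png',v)
E
```

```text
4.5 [0.4171 0.0148 0.1533] [-0.4  0.4  0.2] 0.306 [ 1.    -0.001  0.002]
core 0.87 [319.0, 127.0] [0.4999 0.0142]
core 0.38 [101.0, 137.0] [0.4914 0.2231]
[0.503 0.014 0.346] 337.76317744445
```

View pics/w3r.png

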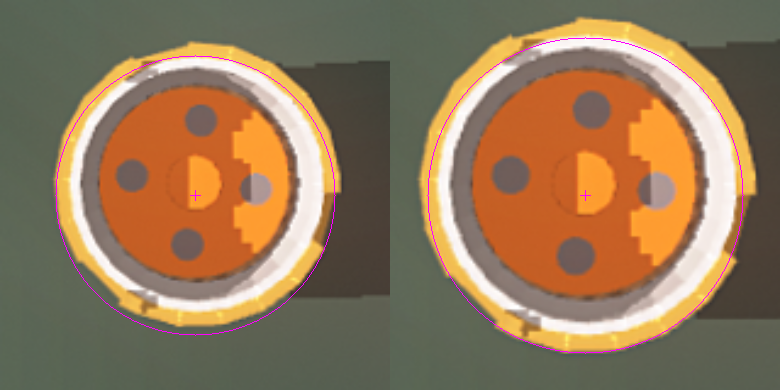

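The rectified view (0.33 mm/px) puts the brass ring's centre at (198,185), so the pot is at about (0.501, 0.014). The core is at about (0.502, 0.0147). I can see notches at about (145,72), (145,297) and (330,220), and I need a polar unwrap to read the gaps.

```bash
python3 - <<'E'
from h import *
c=np.load('cal.npy',allow_pickle=True).item();K=np.array(c['K']);T=np.array(c['T'])
im=cv2.imread('pics/w3.png')
def proj(X,Y,z):
    P=np.stack([X,Y,np.full_like(X,z),np.ones_like(X)],-1)@np.linalg.inv(T).T
    p=P[...,:3]@K.T
    return (p[...,0]/p[...,2]).astype('f4'),(p[...,1]/p[...,2]).astype('f4')
th=np.radians(np.arange(-180,180,.5));r=np.arange(.056,.030,-.00015)
TH,RR=np.meshgrid(th,r)
pol=cv2.remap(im,*proj(.5013+RR*np.cos(TH),.014+RR*np.sin(TH),.057),2)
for a in range(-180,180,30): cv2.putText(pol,str(a),((a+180)*2,10),0,.4,(255,255,255),1); cv2.line(pol,((a+180)*2,12),((a+180)*2,22),(255,255,255),1)
u,v=proj(np.array([.5013]),np.array([.014]),.057);u,v=int(u[0]),int(v[0])
cr=cv2.resize(im[max(v-75,0):v+75,u-90:u+90],None,fx=2.6,fy=2.6,interpolation=cv2.INTER_CUBIC)
out=np.zeros((pol.shape[0]+cr.shape[0],720,3),'u1');out[:pol.shape[0]]=pol;out[pol.shape[0]:,:cr.shape[1]]=cr
cv2.imwrite('pics/pol.png',out);print(out.shape)
plan(.5018,.0145,.10);plan(.5018,.0145,.021)
E
```

```text
(564, 720, 3)
psi -0.0 | twist total 0.0 rows 0 each 0.0 | shift [0.0843 0.0004 0.0535] rows 3 each [0.0281 0.0001 0.0178]
psi -0.0 | twist total 0.0 rows 0 each 0.0 | shift [0.0843 0.0004 0.1325] rows 4 each [0.0211 0.0001 0.0331]
```

View pics/pol.png

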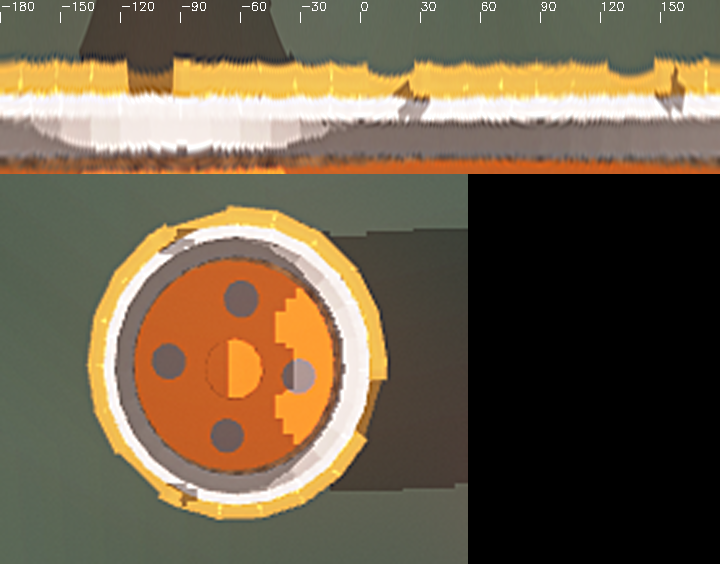

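The three gaps span about -118..-94, 2..26 and 122..146 degrees, so their centres are at 14 degrees modulo 120. Next I'll grasp the core.

Emit:
move_arm(
  motion=[
    {"tx":0.0281,"ty":0.0001,"tz":0.0,"twist":0},
    {"tx":0.0281,"ty":0.0001,"tz":0.0178,"twist":0},
    {"tx":0.0281,"ty":0.0001,"tz":0.0178,"twist":0},
    {"tx":0,"ty":0,"tz":0.03,"twist":0},
    {"tx":0,"ty":0,"tz":0,"twist":0},
    {"tx":0,"ty":0,"tz":0.03,"twist":0},
    {"tx":0,"ty":0,"tz":0.015,"twist":0},
    {"tx":0,"ty":0,"tz":0.005,"twist":0},
    {"tx":0,"ty":0,"tz":0.003,"twist":0},
    {"tx":0,"ty":0,"tz":0,"twist":0},
  ],
)

```text
clock: 5.65
position: [0.5006, 0.0144, 0.0341]
ee_rot: [3.141, -0.0, 0.002]
force: [0.1, 0.5, 1.0]
width: 0.309
gripper_force: 0.0
```

Emit:
move_arm(
  motion=[
    {"tx":0.001,"ty":0,"tz":0.006,"twist":0},
    {"tx":0,"ty":0,"tz":0.004,"twist":0},
    {"tx":0,"ty":0,"tz":0.003,"twist":0},
    {"tx":0,"ty":0,"tz":0,"twist":0},
  ],
)

```text
clock: 6.05
position: [0.5005, 0.0143, 0.0195]
ee_rot: [3.141, -0.0, -0.001]
force: [0.8, -0.9, 0.4]
width: 0.305
gripper_force: 0.0
```

Emit:
move_arm(
  motion=[
    {"tx":0,"ty":0,"tz":0.002,"twist":0},
    {"tx":0,"ty":0,"tz":0.001,"twist":0},
    {"tx":0,"ty":0,"tz":0,"twist":0},
  ],
)

```text
clock: 6.35
position: [0.5008, 0.0144, 0.0168]
ee_rot: [3.142, -0.0, -0.0]
force: [0.8, -0.3, -0.3]
width: 0.306
gripper_force: 0.0
```

Emit:
move_arm(
  motion=[
    {"tx":0,"ty":0,"tz":0.002,"twist":0},
    {"tx":0,"ty":0,"tz":0.001,"twist":0},
    {"tx":0,"ty":0,"tz":0,"twist":0},
  ],
)

```text
clock: 6.65
position: [0.5008, 0.0144, 0.0138]
ee_rot: [3.142, -0.0, -0.0]
force: [-0.7, -0.0, 0.2]
width: 0.306
gripper_force: 0.0
```

Emit:
move_arm(
  motion=[
    {"tx":0,"ty":0,"tz":0.001,"twist":0},
    {"tx":0,"ty":0,"tz":0.001,"twist":0},
    {"tx":0,"ty":0,"tz":0.001,"twist":0},
    {"tx":0,"ty":0,"tz":0,"twist":0},
  ],
)

```text
clock: 7.05
position: [0.5008, 0.0144, 0.0108]
ee_rot: [3.142, -0.0, -0.0]
force: [-0.9, 0.9, -0.0]
width: 0.308
gripper_force: 0.0
```

```bash
python3 - <<'E'
from h import *
s,M=st();print({k:np.round(v,3) for k,v in s.items()})
a=snap('scene','s1.png');w=snap('wrist')
a=cv2.resize(cv2.imread('pics/s1.png')[170:260,255:375],None,fx=3.3,fy=3.3)
w=cv2.resize(w[230:430,180:460,::-1],None,fx=1.4,fy=1.4)
h=min(len(a),len(w));cv2.imwrite('pics/s1c.png',np.hstack([a[:h],w[:h]]));print(h)
E
```

```text
{'clock': np.float64(7.05), 'joints': array([ 0.178,  0.515, -0.416,  2.036,  0.333,  0.655, -2.028]), 'dq': array([-0.   , -0.002, -0.001, -0.002, -0.   ,  0.005,  0.002]), 'joint_efforts': array([-2.4000e-02, -5.8972e+01, -5.5140e+00, -2.0130e+01,  3.3000e-02,
       -1.3500e-01, -2.1000e-02]), 'position': array([0.501, 0.014, 0.011]), 'ee_rot': array([ 3.142, -0.   , -0.   ]), 'force': array([-0.889,  0.855, -0.001]), 'ft_torque': array([0.016, 0.032, 0.022]), 'gripper_force': np.float64(0.0), 'width': np.float64(0.308)}
280
```

View pics/s1c.png

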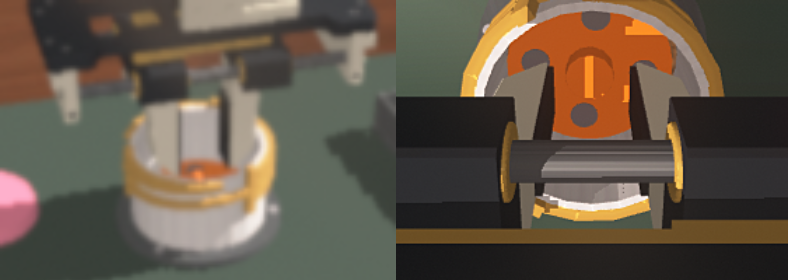

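The pictures show the fingers either side of the boss, with the tips still a little above the disc. When open, the tips seem to sit higher than the TCP suggests. I'll keep lowering until I get contact.

Emit:
move_arm(
  motion=[
    {"tx":0,"ty":0,"tz":0.001,"twist":0},
    {"tx":0,"ty":0,"tz":0.001,"twist":0},
    {"tx":0,"ty":0,"tz":0.001,"twist":0},
    {"tx":0,"ty":0,"tz":0,"twist":0},
  ],
)

```text
clock: 7.55
position: [0.5008, 0.0144, 0.0078]
ee_rot: [3.142, -0.0, -0.0]
force: [0.4, -0.0, -0.1]
width: 0.305
gripper_force: 0.0
```

Emit:
move_arm(
  motion=[
    {"tx":0,"ty":0,"tz":0.001,"twist":0},
    {"tx":0,"ty":0,"tz":0.001,"twist":0},
    {"tx":0,"ty":0,"tz":0,"twist":0},
  ],
)

```text
clock: 7.85
position: [0.5008, 0.0144, 0.0058]
ee_rot: [3.142, -0.0, -0.0]
force: [0.1, 0.9, -0.0]
width: 0.303
gripper_force: 0.0
```

Emit:
move_arm(
  motion=[
    {"tx":0,"ty":0,"tz":0,"twist":0},
    {"tx":0,"ty":0,"tz":0,"twist":0},
    {"tx":0,"ty":0,"tz":0,"twist":0},
    {"tx":0,"ty":0,"tz":0,"twist":0},
    {"tx":0,"ty":0,"tz":0,"twist":0},
  ],
  gripper=1,
  squeeze=10,
)

```text
clock: 8.35
position: [0.501, 0.0144, 0.0059]
ee_rot: [3.142, -0.0, 0.0]
force: [0.0, 0.7, -0.8]
width: 0.007
gripper_force: 0.0
```

```bash
python3 - <<'E'
from h import *
s,M=st();p=s['position']
a=snap('scene');w=snap('wrist');out=[]
for n,im,(r0,r1,c0,c1),f in(('scene',a,(150,260,250,380),3),('wrist',w,(200,420,220,420),1.5)):
    c=arm.calibration(n);T=np.linalg.inv(c['T']);K=np.array(c['K'])
    def pr(q): v=K@(T@[*q,1])[:3];return v[:2]/v[2]
    im=cv2.resize(im[r0:r1,c0:c1,::-1],None,fx=f,fy=f,interpolation=cv2.INTER_CUBIC)
    for q,col in((p,(255,0,255)),((p[0],p[1],.03),(255,255,0)),((.5013,.014,.057),(0,255,0))):
        u=(pr(q)-[c0,r0])*f;cv2.drawMarker(im,tuple(u.astype(int).tolist()),col,0,10,1)
    out.append(im)
h=min(map(len,out));cv2.imwrite('pics/s2.png',np.hstack([o[:h] for o in out]));print(h)
E
```

```text
330
```

View pics/s2.png

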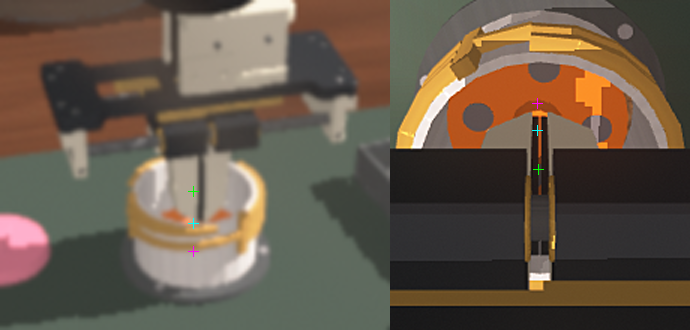

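The fingers are shut with their tips over the boss and no contact, so the tips really are about 20 mm above the reported TCP height. I'll reopen and keep feeling downward.

Emit:
move_arm(
  motion=[
    {"tx":0,"ty":0,"tz":0,"twist":0},
    {"tx":0,"ty":0,"tz":0,"twist":0},
    {"tx":0,"ty":0,"tz":0,"twist":0},
    {"tx":0,"ty":0,"tz":0.001,"twist":0},
    {"tx":0,"ty":0,"tz":0.001,"twist":0},
    {"tx":0,"ty":0,"tz":0.001,"twist":0},
    {"tx":0,"ty":0,"tz":0,"twist":0},
  ],
  gripper=0.39,
)

```text
clock: 9.15
position: [0.5008, 0.0144, 0.0027]
ee_rot: [3.142, -0.0, -0.0]
force: [0.3, 0.2, 0.1]
width: 0.307
gripper_force: 0.0
```

Emit:
move_arm(
  motion=[
    {"tx":0,"ty":0,"tz":0.001,"twist":0},
    {"tx":0,"ty":0,"tz":0.001,"twist":0},
    {"tx":0,"ty":0,"tz":0.001,"twist":0},
    {"tx":0,"ty":0,"tz":0,"twist":0},
  ],
)

```text
clock: 9.55
position: [0.5008, 0.0144, -0.0002]
ee_rot: [3.142, -0.0, -0.0]
force: [-0.2, 0.1, -0.5]
width: 0.305
gripper_force: 0.0
```

Emit:
move_arm(
  motion=[
    {"tx":0,"ty":0,"tz":0.001,"twist":0},
    {"tx":0,"ty":0,"tz":0.001,"twist":0},
    {"tx":0,"ty":0,"tz":0.001,"twist":0},
    {"tx":0,"ty":0,"tz":0,"twist":0},
  ],
)

```text
clock: 9.95
position: [0.5008, 0.0144, -0.0032]
ee_rot: [3.142, -0.0, -0.0]
force: [0.5, -0.4, -0.0]
width: 0.306
gripper_force: 0.0
```

Emit:
move_arm(
  motion=[
    {"tx":0,"ty":0,"tz":0.001,"twist":0},
    {"tx":0,"ty":0,"tz":0.001,"twist":0},
    {"tx":0,"ty":0,"tz":0,"twist":0},
  ],
)

```text
clock: 10.25
position: [0.5008, 0.0144, -0.0052]
ee_rot: [3.142, -0.0, -0.0]
force: [-0.1, -0.7, -0.5]
width: 0.309
gripper_force: 0.0
```

Emit:
move_arm(
  motion=[
    {"tx":0,"ty":0,"tz":0.001,"twist":0},
    {"tx":0,"ty":0,"tz":0.001,"twist":0},
    {"tx":0,"ty":0,"tz":0.001,"twist":0},
    {"tx":0,"ty":0,"tz":0,"twist":0},
  ],
)

```text
clock: 10.65
position: [0.5008, 0.0144, -0.0082]
ee_rot: [3.142, -0.0, -0.0]
force: [-0.4, 0.2, 0.5]
width: 0.307
gripper_force: 0.0
```

Emit:
move_arm(
  motion=[
    {"tx":0,"ty":0,"tz":0.001,"twist":0},
    {"tx":0,"ty":0,"tz":0.001,"twist":0},
    {"tx":0,"ty":0,"tz":0,"twist":0},
  ],
)

```text
clock: 10.95
position: [0.5008, 0.0144, -0.0102]
ee_rot: [3.142, -0.0, -0.0]
force: [-0.1, 1.0, -0.1]
width: 0.308
gripper_force: 0.0
```

Emit:
move_arm(
  motion=[
    {"tx":0,"ty":0,"tz":0,"twist":0},
    {"tx":0,"ty":0,"tz":0,"twist":0},
    {"tx":0,"ty":0,"tz":0,"twist":0},
    {"tx":0,"ty":0,"tz":0,"twist":0},
  ],
  gripper=1,
)

```text
clock: 11.35
position: [0.5009, 0.0144, -0.0101]
ee_rot: [3.142, -0.0, 0.0]
force: [0.1, -0.5, -0.4]
width: 0.209
gripper_force: 10.0
```

```bash
python3 - <<'E'
from h import *
s,M=st();p=s['position']
a=snap('scene');w=snap('wrist');out=[]
for n,im,(r0,r1,c0,c1),f in(('scene',a,(150,260,260,370),3.4),('wrist',w,(180,420,180,460),1.4)):
    c=arm.calibration(n)
    im=cv2.resize(im[r0:r1,c0:c1,::-1],None,fx=f,fy=f,interpolation=cv2.INTER_CUBIC)
    out.append(im)
h=min(map(len,out));cv2.imwrite('pics/s3.png',np.hstack([o[:h] for o in out]));print(s['width'],s['gripper_force'])
E
```

```text
0.20878555279557928 9.999994039535522
```

View pics/s3.png

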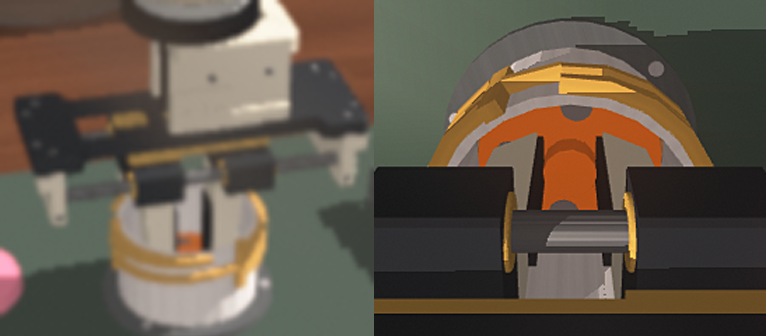

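The boss is gripped at 19 mm, so the reported z runs about 30 mm or more below the real fingertip height. I'll work from z readings: with the boss held this way, the spool's underside is at reading + 20 mm. Lifting it to the tray.

Emit:
move_arm(
  motion=[
    {"tx":0,"ty":0,"tz":-0.01,"twist":0},
    {"tx":0,"ty":0,"tz":-0.02,"twist":0},
    {"tx":0,"ty":0,"tz":-0.03,"twist":0},
    {"tx":0,"ty":0,"tz":-0.03,"twist":0},
    {"tx":-0.002,"ty":-0.03,"tz":-0.01,"twist":0},
    {"tx":-0.002,"ty":-0.045,"tz":0,"twist":0},
    {"tx":-0.002,"ty":-0.045,"tz":0,"twist":0},
    {"tx":-0.002,"ty":-0.045,"tz":0,"twist":0},
    {"tx":-0.002,"ty":-0.045,"tz":0,"twist":0},
    {"tx":-0.002,"ty":-0.004,"tz":0.02,"twist":0},
    {"tx":0,"ty":0,"tz":0.02,"twist":0},
    {"tx":0,"ty":0,"tz":0,"twist":0},
  ],
)

```text
clock: 12.65
position: [0.4872, 0.2278, 0.0484]
ee_rot: [3.14, 0.002, -0.005]
force: [0.6, -0.9, -0.3]
width: 0.208
gripper_force: 10.0
```

```bash
python3 - <<'E'
from h import *
s,M=st();print(s['position'].round(4),s['width'],s['gripper_force'])
snap('top')
snap('scene')
for cam,n,z in(('top','core',.05),('scene','core',.05),('scene','tray',0),('top','tray',0)):
    for r in (arm.place_of if n=='core' else arm.regions_of)(cam,n)[:2]:
        p=r['point'];print(cam,n,round(r['conf'],2),ray(cam,p,z)[:2].round(3))
E
```

```text
[0.4872 0.2278 0.0484] 0.20775190064615712 9.999825954437256
scene core 0.89 [0.463 0.241]
scene tray 0.86 [0.49  0.234]
top tray 0.76 [0.534 0.218]
```

Emit:
move_arm(
  motion=[
    {"tx":0,"ty":0,"tz":0.025,"twist":0},
    {"tx":0,"ty":0,"tz":0.02,"twist":0},
    {"tx":0,"ty":0,"tz":0.01,"twist":0},
    {"tx":0,"ty":0,"tz":0.005,"twist":0},
    {"tx":0,"ty":0,"tz":0.002,"twist":0},
    {"tx":0,"ty":0,"tz":0,"twist":0},
  ],
)

```text
clock: 13.55
position: [0.4893, 0.2286, -0.0116]
ee_rot: [-3.141, 0.0, -0.001]
force: [0.6, 0.4, -0.5]
width: 0.213
gripper_force: 10.0
```

Emit:
move_arm(
  motion=[
    {"tx":0,"ty":0,"tz":0,"twist":0},
    {"tx":0,"ty":0,"tz":0,"twist":0},
    {"tx":0,"ty":0,"tz":0,"twist":0},
    {"tx":0,"ty":0,"tz":-0.02,"twist":0},
    {"tx":0,"ty":0,"tz":-0.04,"twist":0},
    {"tx":0,"ty":0,"tz":-0.04,"twist":0},
    {"tx":0,"ty":0,"tz":0,"twist":0},
  ],
  gripper=0.35,
)

```text
clock: 14.25
position: [0.4918, 0.2306, 0.0931]
ee_rot: [-3.138, 0.0, -0.012]
force: [0.3, 0.2, -0.5]
width: 0.325
gripper_force: 0.0
```

```bash
python3 - <<'E'
from h import *
s,M=st();print(s['position'].round(4),s['width'],s['joints'].round(2))
snap('wrist');snap('top');snap('scene')
for cam,n,z in(('top','core',.004),('scene','core',.004),('wrist','core',.004),('scene','tray',0),('top','tray',0),('top','spool_brown',0),('scene','spool_brown',0),('wrist','spool_brown',0)):
    for r in (arm.place_of)(cam,n)[:2]:
        p=r['point'];print(cam,n,round(r['conf'],2),ray(cam,p,z)[:2].round(3))
E
```

```text
[0.4918 0.2306 0.0931] 0.3247918168382204 [-0.16  0.46 -0.5   1.87  0.28  0.88 -2.38]
top core 0.45 [0.483 0.232]
scene core 0.92 [0.486 0.227]
wrist core 0.76 [0.487 0.227]
scene tray 0.95 [0.487 0.225]
top spool_brown 0.93 [0.618 0.157]
top spool_brown 0.88 [0.767 0.226]
scene spool_brown 0.97 [0.768 0.228]
scene spool_brown 0.96 [0.621 0.157]
wrist spool_brown 0.96 [0.621 0.156]
```

The core is in the tray at (0.487, 0.227). Next is the small brown spool at (0.620, 0.1565).

Emit:
move_arm(
  motion=[
    {"tx":0.032,"ty":0.0185,"tz":0.0,"twist":0},
    {"tx":0.032,"ty":0.0185,"tz":0,"twist":0},
    {"tx":0.032,"ty":0.0185,"tz":0,"twist":0},
    {"tx":0.032,"ty":0.0185,"tz":0,"twist":0},
    {"tx":0,"ty":0,"tz":0.03,"twist":0},
    {"tx":0,"ty":0,"tz":0.03,"twist":0},
    {"tx":0,"ty":0,"tz":0.02,"twist":0},
    {"tx":0,"ty":0,"tz":0.015,"twist":0},
    {"tx":0,"ty":0,"tz":0,"twist":0},
    {"tx":0,"ty":0,"tz":0,"twist":0},
  ],
)

```text
clock: 15.8
position: [0.6172, 0.1548, -0.0067]
ee_rot: [-3.141, -0.0, -0.0]
force: [0.4, 0.6, 1.2]
width: 0.325
gripper_force: 0.0
```

```bash
python3 look.py w4.png spool_brown=0 ; python3 -c "
from h import *
plan(.620,.1565,-.02);print(st()[0]['joints'].round(2))"
```

```text
15.85 [ 0.6177  0.1549 -0.006 ] [ 0.  -0.5 -0.2] 0.326 [ 1.    -0.     0.001]
spool_brown 0.98 [317.0, 263.0] [0.6243 0.1557]
psi -0.0 | twist total 0.0 rows 0 each 0.0 | shift [ 0.0021 -0.0016  0.0142] rows 1 each [ 0.0021 -0.0016  0.0142]
[-0.06  0.7  -0.42  1.7   0.37  0.81 -2.21]
```

Emit:
move_arm(
  motion=[
    {"tx":0.004,"ty":-0.001,"tz":0,"twist":0},
    {"tx":0,"ty":0,"tz":0.006,"twist":0},
    {"tx":0,"ty":0,"tz":0.004,"twist":0},
    {"tx":0,"ty":0,"tz":0.003,"twist":0},
    {"tx":0,"ty":0,"tz":0,"twist":0},
  ],
)

```text
clock: 16.4
position: [0.6204, 0.1552, -0.0208]
ee_rot: [3.141, -0.0, -0.002]
force: [-1.3, 0.7, 0.7]
width: 0.326
gripper_force: 0.0
```

Emit:
move_arm(
  motion=[
    {"tx":0,"ty":0,"tz":0.001,"twist":0},
    {"tx":0,"ty":0,"tz":0.001,"twist":0},
    {"tx":0,"ty":0,"tz":0,"twist":0},
  ],
)

```text
clock: 16.7
position: [0.6209, 0.1554, -0.0221]
ee_rot: [3.142, -0.0, -0.0]
force: [-0.5, -0.1, 0.2]
width: 0.323
gripper_force: 0.0
```

Emit:
move_arm(
  motion=[
    {"tx":0,"ty":0,"tz":0.001,"twist":0},
    {"tx":0,"ty":0,"tz":0.001,"twist":0},
    {"tx":0,"ty":0,"tz":0,"twist":0},
  ],
)

```text
clock: 17.0
position: [0.6211, 0.1554, -0.0233]
ee_rot: [3.141, -0.0, 0.001]
force: [-2.7, -1.0, 8.4]
width: 0.325
gripper_force: 3.9
```

Contact with the disc top (z = 10 mm) came at reading -0.023, so the tips are 33 mm above the reading. I'll back off slightly and grip.

Emit:
move_arm(
  motion=[
    {"tx":0,"ty":0,"tz":-0.002,"twist":0},
    {"tx":0,"ty":0,"tz":0,"twist":0},
    {"tx":0,"ty":0,"tz":0,"twist":0},
    {"tx":0,"ty":0,"tz":0,"twist":0},
    {"tx":0,"ty":0,"tz":0,"twist":0},
  ],
  gripper=1,
  squeeze=15,
)

```text
clock: 17.5
position: [0.6212, 0.1555, -0.0218]
ee_rot: [-3.142, 0.0, -0.001]
force: [-0.6, -1.0, 5.5]
width: 0.207
gripper_force: 15.0
```

Emit:
move_arm(
  motion=[
    {"tx":0,"ty":0,"tz":-0.01,"twist":0},
    {"tx":0,"ty":0,"tz":-0.03,"twist":0},
    {"tx":0,"ty":0,"tz":-0.04,"twist":0},
    {"tx":0,"ty":0,"tz":-0.03,"twist":0},
    {"tx":0,"ty":0,"tz":0,"twist":0},
    {"tx":0,"ty":0,"tz":0,"twist":0},
  ],
)

```text
clock: 18.1
position: [0.6212, 0.1554, 0.0887]
ee_rot: [-3.141, 0.0, -0.002]
force: [-0.7, 0.1, -0.9]
width: 0.208
gripper_force: 15.0
```

```bash
cat > held.py <<'E'
from h import *
import sys
n=sys.argv[1]
s,M=st();p=s['position'];c=arm.calibration('wrist');im=snap('wrist','held_%s.png'%n)
rs=arm.regions_of('wrist',n);zt=p[2]+.0218+.010
print('pos',p.round(4),'w',round(s['width'],3))
for r in rs[:2]:
    v,u=np.nonzero(r['region'])
    P=np.array([ray('wrist',(a,b),zt,False,c)[:2] for a,b in zip(u,v)])
    (x,y),rad=cv2.minEnclosingCircle(P.astype('f4')*1000)
    print(round(r['conf'],2),len(u),'circle',round(x/1000,4),round(y/1000,4),round(rad,1),'rel tcp',round(x-p[0]*1000,1),round(y-p[1]*1000,1),P.min(0).round(4),P.max(0).round(4))
for r in arm.place_of('wrist',n)[:1]: print('origin',ray('wrist',r['point'],zt-.01,cal=c).round(4))
plan(.5013,.014,.09)
E
python3 held.py spool_brown
```

```text
pos [0.6212 0.1554 0.0887] w 0.208
0.95 8094 circle 0.6286 0.1547 33.8 rel tcp 7.4 -0.7 [0.5997 0.1214] [0.6619 0.1881]
0.75 12295 circle 0.7423 0.1936 29.0 rel tcp 121.1 38.2 [0.7142 0.1654] [0.7551 0.2215]
origin [0.6247 0.1565 0.1105]
psi -0.0 | twist total 0.0 rows 0 each 0.0 | shift [-0.1187  0.1409 -0.0034] rows 4 each [-0.0297  0.0352 -0.0009]
```

View pics/held_spool_brown.png

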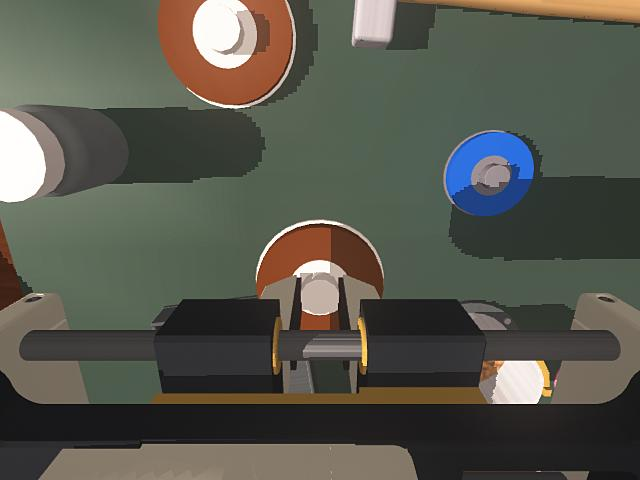

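The spool hangs level in the grip, with its boss top at about (320,293). Blue is at (490,173), and the large look-alike at (228,33) is untouched. I'll locate the boss relative to the TCP.

```bash
python3 - <<'E'
from h import *
c=arm.calibration('wrist');p=st()[0]['position'];z=p[2]+.0218
for uv,zz in(((320,293),z+.02),((320,272),z+.02),((320,315),z+.02),((299,293),z+.02),((341,293),z+.02),((320,220),z+.01),((320,220),z),((320,225),z+.01),((257,278),z+.01),((383,278),z+.01)):
    print(uv,((ray('wrist',uv,zz,False,c)-p)*1000).round(1))
E
```

```text
(320, 293) [ 6.  -0.9 41.8]
(320, 272) [17.4 -0.9 41.8]
(320, 315) [-6.5 -0.9 41.8]
(299, 293) [ 6.   9.6 41.8]
(341, 293) [  6.  -11.3  41.8]
(320, 220) [40.8 -0.9 31.8]
(320, 220) [38.  -0.9 21.8]
(320, 225) [38.3 -0.9 31.8]
(257, 278) [ 9.4 32.  31.8]
(383, 278) [  9.4 -33.8  31.8]
```

The views disagree on the spool's offset along tool x by about 5 mm. Rather than trust that, I'll set it down, turn the gripper 90 degrees and grip again, which centres the boss in both axes.

Emit:
move_arm(
  motion=[
    {"tx":0.003,"ty":0,"tz":0.04,"twist":0},
    {"tx":0,"ty":0,"tz":0.04,"twist":0},
    {"tx":0,"ty":0,"tz":0.02,"twist":0},
    {"tx":0,"ty":0,"tz":0.008,"twist":0},
    {"tx":0,"ty":0,"tz":0.001,"twist":0},
    {"tx":0,"ty":0,"tz":0,"twist":0},
  ],
)

```text
clock: 18.85
position: [0.6237, 0.1555, -0.0214]
ee_rot: [3.142, 0.0, -0.001]
force: [-0.1, 0.4, -0.8]
width: 0.21
gripper_force: 17.7
```

Emit:
move_arm(
  motion=[
    {"tx":0,"ty":0,"tz":0,"twist":0},
    {"tx":0,"ty":0,"tz":0,"twist":0},
    {"tx":0,"ty":0,"tz":-0.005,"twist":0.09},
    {"tx":0,"ty":0,"tz":-0.015,"twist":0.09},
    {"tx":0,"ty":0,"tz":0,"twist":0.09},
    {"tx":0,"ty":0,"tz":0,"twist":0.09},
    {"tx":0,"ty":0,"tz":0,"twist":0.09},
    {"tx":0,"ty":0,"tz":0,"twist":0.09},
    {"tx":0,"ty":0,"tz":0,"twist":0.09},
    {"tx":0,"ty":0,"tz":0,"twist":0.09},
    {"tx":0,"ty":0,"tz":0,"twist":0.09},
    {"tx":0,"ty":0,"tz":0,"twist":0.09},
  ],
  gripper=0.2,
)

```text
clock: 20.05
position: [0.6246, 0.1564, 0.0002]
ee_rot: [-2.381, 2.044, -0.001]
force: [-0.4, -0.9, -2.3]
width: 0.403
gripper_force: 0.0
```

Emit:
move_arm(
  motion=[
    {"tx":0,"ty":0,"tz":0,"twist":0.09},
    {"tx":0,"ty":0,"tz":0,"twist":0.01},
    {"tx":0,"ty":0,"tz":0,"twist":0},
  ],
)

```text
clock: 20.35
position: [0.6233, 0.1556, -0.002]
ee_rot: [2.224, -2.215, 0.001]
force: [0.0, -0.0, -0.7]
width: 0.405
gripper_force: 0.0
```

```bash
python3 -c "
from h import *
s,M=st();print(s['position'].round(4),s['width'],s['joints'].round(2));plan(.6242,.1554,-.0215,-90)"
```

```text
[ 0.6233  0.1556 -0.002 ] 0.40487576165335787 [-0.89  0.87  0.94  1.76 -0.84  0.97 -2.74]
psi -89.8 | twist total 0.0027 rows 1 each 0.0027 | shift [ 0.0002 -0.0009  0.0195] rows 1 each [ 0.0002 -0.0009  0.0195]
```

Emit:
move_arm(
  motion=[
    {"tx":0,"ty":0,"tz":0.012,"twist":0},
    {"tx":0,"ty":0,"tz":0.0065,"twist":0},
    {"tx":0,"ty":0,"tz":0,"twist":0},
  ],
)

```text
clock: 20.65
position: [0.6229, 0.1552, -0.0209]
ee_rot: [2.221, -2.221, -0.004]
force: [0.2, -0.5, 0.4]
width: 0.404
gripper_force: 0.0
```

Emit:
move_arm(
  motion=[
    {"tx":0,"ty":0,"tz":0,"twist":0},
    {"tx":0,"ty":0,"tz":0,"twist":0},
    {"tx":0,"ty":0,"tz":0,"twist":0},
    {"tx":0,"ty":0,"tz":0,"twist":0},
  ],
  gripper=1,
  squeeze=15,
)

```text
clock: 21.05
position: [0.6243, 0.1553, -0.0192]
ee_rot: [-2.221, 2.221, -0.001]
force: [0.3, -1.0, 0.7]
width: 0.202
gripper_force: 15.0
```

```bash
python3 -c "
from h import *
s,M=st();print(s['position'].round(4),s['width'],s['joints'].round(2),s['force'])"
```

```text
[ 0.6243  0.1553 -0.0192] 0.20179660533931024 [-0.88  0.89  0.92  1.77 -0.87  0.95 -2.72] [ 0.27965985 -0.97461973  0.7348921 ]
```

Emit:
move_arm(
  motion=[
    {"tx":0,"ty":0,"tz":-0.01,"twist":0},
    {"tx":0,"ty":0,"tz":-0.03,"twist":-0.09},
    {"tx":0,"ty":0,"tz":-0.03,"twist":-0.09},
    {"tx":0,"ty":0,"tz":-0.02,"twist":-0.09},
    {"tx":0,"ty":0,"tz":0,"twist":-0.09},
    {"tx":0,"ty":0,"tz":0,"twist":-0.09},
    {"tx":0,"ty":0,"tz":0,"twist":-0.09},
    {"tx":0,"ty":0,"tz":0,"twist":-0.09},
    {"tx":0,"ty":0,"tz":0,"twist":-0.09},
    {"tx":0,"ty":0,"tz":0,"twist":-0.09},
    {"tx":0,"ty":0,"tz":0,"twist":-0.09},
    {"tx":0,"ty":0,"tz":0,"twist":-0.09},
  ],
)

```text
clock: 22.25
position: [0.6239, 0.1551, 0.071]
ee_rot: [3.141, -0.016, 0.0]
force: [0.5, -0.0, -1.0]
width: 0.205
gripper_force: 15.0
```

```bash
python3 -c "
from h import *
s,M=st();print(s['position'].round(4),s['width'],s['joints'].round(2));plan(.5013,.014,.07,0)"; python3 held.py spool_brown
```

```text
[0.6239 0.1551 0.071 ] 0.20490720223284897 [-0.73  0.64  0.63  1.7  -0.45  0.95 -1.51]
psi -0.6 | twist total -0.0066 rows 1 each -0.0066 | shift [-0.1226  0.1411  0.001 ] rows 4 each [-0.0306  0.0353  0.0002]
pos [0.6239 0.1551 0.071 ] w 0.205
0.74 714 circle 0.5653 0.0505 12.6 rel tcp -58.6 -104.6 [0.5546 0.0416] [0.5753 0.0625]
0.65 7495 circle 0.6304 0.1544 32.9 rel tcp 6.5 -0.7 [0.6023 0.1217] [0.6631 0.1872]
origin [0.7466 0.1982 0.0928]
psi -1.1 | twist total 0.0 rows 0 each 0.0 | shift [-0.12    0.1435 -0.019 ] rows 4 each [-0.03    0.0359 -0.0048]
```

Even with the boss centred in both axes, the oblique view still reads +6 mm, so that is camera bias and the grip is centred. On to the pot.

Emit:
move_arm(
  motion=[
    {"tx":-0.0306,"ty":0.0353,"tz":0,"twist":-0.0066},
    {"tx":-0.0306,"ty":0.0353,"tz":0,"twist":0},
    {"tx":-0.0306,"ty":0.0353,"tz":0,"twist":0},
    {"tx":-0.0306,"ty":0.0353,"tz":0,"twist":0},
    {"tx":0,"ty":0,"tz":0.01,"twist":0},
    {"tx":0,"ty":0,"tz":0,"twist":0},
    {"tx":0,"ty":0,"tz":0,"twist":0},
  ],
)

```text
clock: 23.1
position: [0.5013, 0.016, 0.0606]
ee_rot: [-3.141, 0.011, -0.001]
force: [0.2, -0.5, -0.4]
width: 0.208
gripper_force: 15.0
```

```bash
python3 -c "
from h import *
s,M=st();print(s['position'].round(4),s['width'],s['joints'].round(2));plan(.5013,.014,.04,0)"
```

```text
[0.5013 0.016  0.0606] 0.2078266852488852 [-0.62  0.45  0.65  2.06 -0.4   0.75 -1.3 ]
psi -0.4 | twist total -0.0043 rows 1 each -0.0043 | shift [0.     0.002  0.0206] rows 1 each [0.     0.002  0.0206]
```

Emit:
move_arm(
  motion=[
    {"tx":0,"ty":0.002,"tz":0.01,"twist":-0.0043},
    {"tx":0,"ty":0,"tz":0.008,"twist":0},
    {"tx":0,"ty":0,"tz":0.004,"twist":0},
    {"tx":0,"ty":0,"tz":0.004,"twist":0},
    {"tx":0,"ty":0,"tz":0.004,"twist":0},
    {"tx":0,"ty":0,"tz":0,"twist":0},
  ],
)

```text
clock: 23.7
position: [0.5001, 0.0132, 0.0299]
ee_rot: [3.141, 0.002, -0.001]
force: [-0.3, -0.4, -0.7]
width: 0.202
gripper_force: 15.0
```

Emit:
move_arm(
  motion=[
    {"tx":0.001,"ty":-0.0005,"tz":0.008,"twist":0},
    {"tx":0,"ty":0,"tz":0.01,"twist":0},
    {"tx":0,"ty":0,"tz":0.01,"twist":0},
    {"tx":0,"ty":0,"tz":0.006,"twist":0},
    {"tx":0,"ty":0,"tz":0.003,"twist":0},
    {"tx":0,"ty":0,"tz":0,"twist":0},
  ],
)

```text
clock: 24.3
position: [0.5015, 0.0135, -0.0069]
ee_rot: [3.141, 0.002, -0.0]
force: [-1.4, -0.0, -0.3]
width: 0.204
gripper_force: 15.0
```

Emit:
move_arm(
  motion=[
    {"tx":0,"ty":0,"tz":0.002,"twist":0},
    {"tx":0,"ty":0,"tz":0,"twist":0},
  ],
)

```text
clock: 24.5
position: [0.5017, 0.0136, -0.0085]
ee_rot: [3.142, 0.002, 0.001]
force: [-1.8, -0.6, 0.1]
width: 0.209
gripper_force: 15.0
```

Emit:
move_arm(
  motion=[
    {"tx":0,"ty":0,"tz":0,"twist":0},
    {"tx":0,"ty":0,"tz":0,"twist":0},
    {"tx":0,"ty":0,"tz":0,"twist":0},
    {"tx":0,"ty":0,"tz":-0.01,"twist":0},
    {"tx":0,"ty":0,"tz":-0.03,"twist":0},
    {"tx":0,"ty":0,"tz":-0.04,"twist":0},
    {"tx":0,"ty":0,"tz":-0.02,"twist":0},
    {"tx":0,"ty":0,"tz":0,"twist":0},
    {"tx":0,"ty":0,"tz":0,"twist":0},
  ],
  gripper=0.39,
)

```text
clock: 25.4
position: [0.5016, 0.014, 0.0919]
ee_rot: [-3.141, -0.003, -0.002]
force: [0.3, 0.5, -0.7]
width: 0.303
gripper_force: 0.0
```

```bash
python3 - <<'E'
from h import *
s,M=st();print(s['position'].round(4),s['width'],s['joints'].round(2))
snap('top');snap('scene');snap('wrist')
for n,z in(('spool_brown',0.01),('spool_blue',0),('spool_green',0),('lid',0),('core',.004)):
  for cam in('top','scene','wrist'):
    for r in (arm.place_of)(cam,n)[:2]:
        p=r['point'];print(cam,n,round(r['conf'],2),ray(cam,p,z)[:2].round(3))
plan(.664,.016,.05,0)
E
```

```text
[0.5016 0.014  0.0919] 0.3025743663300842 [-0.65  0.41  0.69  2.03 -0.35  0.82 -1.33]
top spool_brown 0.73 [0.763 0.222]
scene spool_brown 0.49 [0.503 0.021]
wrist spool_brown 0.9 [0.501 0.013]
top spool_blue 0.8 [ 0.462 -0.115]
top spool_blue 0.56 [0.667 0.019]
scene spool_blue 0.64 [0.673 0.017]
scene spool_blue 0.62 [ 0.464 -0.117]
wrist spool_blue 0.63 [ 0.464 -0.118]
wrist spool_blue 0.58 [0.67  0.016]
top spool_green 0.97 [ 0.647 -0.188]
top spool_green 0.32 [ 0.478 -0.257]
scene spool_green 0.63 [ 0.671 -0.357]
scene spool_green 0.56 [ 0.642 -0.196]
wrist spool_green 0.61 [ 0.646 -0.193]
top lid 0.61 [ 0.483 -0.254]
wrist lid 0.92 [ 0.484 -0.257]
top core 0.71 [0.489 0.232]
scene core 0.66 [0.494 0.225]
scene core 0.58 [ 0.675 -0.359]
wrist core 0.89 [0.49 0.23]
wrist core 0.69 [0.669 0.018]
psi 0.1 | twist total 0.0009 rows 1 each 0.0009 | shift [ 0.1626 -0.0023  0.0415] rows 4 each [ 0.0406 -0.0006  0.0104]
```

Brown is in the pot. For blue at (0.669, 0.0165) I'll squeeze once to centre it in y, turn 90 degrees, then grip to centre it in x.

Emit:
move_arm(
  motion=[
    {"tx":0.0419,"ty":-0.0006,"tz":0,"twist":0},
    {"tx":0.0419,"ty":-0.0006,"tz":0,"twist":0},
    {"tx":0.0419,"ty":-0.0006,"tz":0,"twist":0},
    {"tx":0.0419,"ty":-0.0006,"tz":0,"twist":0},
    {"tx":0,"ty":0,"tz":0.03,"twist":0},
    {"tx":0,"ty":0,"tz":0.03,"twist":0},
    {"tx":0,"ty":0,"tz":0.02,"twist":0},
    {"tx":0,"ty":0,"tz":0.015,"twist":0},
    {"tx":0,"ty":0,"tz":0,"twist":0},
    {"tx":0,"ty":0,"tz":0.01,"twist":0},
    {"tx":0,"ty":0,"tz":0.006,"twist":0},
    {"tx":0,"ty":0,"tz":0,"twist":0},
  ],
  gripper=0.2,
)

```text
clock: 27.5
position: [0.6688, 0.0164, -0.0199]
ee_rot: [-3.142, -0.002, 0.001]
force: [-0.1, -0.0, -0.7]
width: 0.4
gripper_force: 0.0
```

Emit:
move_arm(
  motion=[
    {"tx":0,"ty":0,"tz":0.001,"twist":0},
    {"tx":0,"ty":0,"tz":0,"twist":0},
    {"tx":0,"ty":0,"tz":0,"twist":0},
    {"tx":0,"ty":0,"tz":0,"twist":0},
    {"tx":0,"ty":0,"tz":0,"twist":0},
  ],
  gripper=1,
  squeeze=8,
)

```text
clock: 28.0
position: [0.6693, 0.0164, -0.0202]
ee_rot: [-3.141, -0.002, -0.001]
force: [0.5, 0.7, 2.7]
width: 0.211
gripper_force: 8.0
```

Emit:
move_arm(
  motion=[
    {"tx":0,"ty":0,"tz":0,"twist":0},
    {"tx":0,"ty":0,"tz":0,"twist":0},
    {"tx":0,"ty":0,"tz":0,"twist":0},
    {"tx":0,"ty":0,"tz":-0.018,"twist":0},
    {"tx":0,"ty":0,"tz":0,"twist":-0.09},
    {"tx":0,"ty":0,"tz":0,"twist":-0.09},
    {"tx":0,"ty":0,"tz":0,"twist":-0.09},
    {"tx":0,"ty":0,"tz":0,"twist":-0.09},
    {"tx":0,"ty":0,"tz":0,"twist":-0.09},
    {"tx":0,"ty":0,"tz":0,"twist":-0.09},
    {"tx":0,"ty":0,"tz":0,"twist":-0.09},
    {"tx":0,"ty":0,"tz":0,"twist":-0.09},
  ],
  gripper=0.2,
)

```text
clock: 29.2
position: [0.6695, 0.0158, -0.0011]
ee_rot: [2.646, 1.692, 0.001]
force: [-0.5, 0.0, -0.2]
width: 0.399
gripper_force: 0.0
```

Emit:
move_arm(
  motion=[
    {"tx":0,"ty":0,"tz":0,"twist":-0.09},
    {"tx":0,"ty":0,"tz":0,"twist":-0.09},
    {"tx":0,"ty":0,"tz":0,"twist":-0.09},
    {"tx":0,"ty":0,"tz":0.012,"twist":-0.01},
    {"tx":0,"ty":0,"tz":0.006,"twist":0},
    {"tx":0,"ty":0,"tz":0,"twist":0},
  ],
)

```text
clock: 29.8
position: [0.6679, 0.0161, -0.0219]
ee_rot: [-2.223, -2.218, 0.003]
force: [0.1, -0.4, -0.2]
width: 0.4
gripper_force: 0.0
```

```bash
python3 -c "
from h import *
s,M=st();print(s['position'].round(4),s['width'],s['joints'].round(2));plan(.6688,.0164,-.0205,90)"
```

```text
[ 0.6679  0.0161 -0.0219] 0.3999983654806336 [-0.2   0.73  0.14  1.66 -0.14  0.77  0.01]
psi 89.9 | twist total -0.0012 rows 1 each -0.0012 | shift [ 0.0003  0.0009 -0.0014] rows 1 each [ 0.0003  0.0009 -0.0014]
```

Emit:
move_arm(
  motion=[
    {"tx":0,"ty":0,"tz":-0.0005,"twist":0},
    {"tx":0,"ty":0,"tz":0,"twist":0},
    {"tx":0,"ty":0,"tz":0,"twist":0},
    {"tx":0,"ty":0,"tz":0,"twist":0},
    {"tx":0,"ty":0,"tz":0,"twist":0},
  ],
  gripper=1,
  squeeze=15,
)

```text
clock: 30.3
position: [0.6692, 0.0164, -0.0199]
ee_rot: [2.22, 2.222, 0.0]
force: [0.2, -0.7, 1.2]
width: 0.207
gripper_force: 15.0
```

Emit:
move_arm(
  motion=[
    {"tx":0,"ty":0,"tz":-0.01,"twist":0},
    {"tx":0,"ty":0,"tz":-0.04,"twist":0},
    {"tx":0,"ty":0,"tz":-0.04,"twist":0},
    {"tx":-0.0005,"ty":-0.0415,"tz":0,"twist":0},
    {"tx":-0.0005,"ty":-0.0415,"tz":0,"twist":0},
    {"tx":-0.0005,"ty":-0.0415,"tz":0,"twist":0},
    {"tx":-0.0005,"ty":-0.0415,"tz":0,"twist":0},
    {"tx":0,"ty":0,"tz":0,"twist":0},
    {"tx":0,"ty":0,"tz":0,"twist":0},
    {"tx":0,"ty":0,"tz":0,"twist":0},
  ],
)

```text
clock: 31.3
position: [0.5047, 0.0142, 0.0707]
ee_rot: [2.219, 2.222, 0.003]
force: [-0.5, 0.9, -0.8]
width: 0.201
gripper_force: 15.0
```

```bash
python3 -c "
from h import *
s,M=st();print(s['position'].round(4),s['width'],s['joints'].round(2));plan(.5013,.014,.045,90)"
```

```text
[0.5047 0.0142 0.0707] 0.20088715037621202 [-0.26  0.39  0.16  2.02 -0.09  0.74 -0.04]
psi 90.1 | twist total 0.0008 rows 1 each 0.0008 | shift [-0.0002 -0.0034  0.0257] rows 1 each [-0.0002 -0.0034  0.0257]
```

Emit:
move_arm(
  motion=[
    {"tx":0,"ty":-0.0034,"tz":0.015,"twist":0},
    {"tx":0,"ty":0,"tz":0.01,"twist":0},
    {"tx":0,"ty":0,"tz":0.005,"twist":0},
    {"tx":0,"ty":0,"tz":0.005,"twist":0},
    {"tx":0,"ty":0,"tz":0.005,"twist":0},
    {"tx":0,"ty":0,"tz":0,"twist":0},
  ],
)

```text
clock: 31.9
position: [0.4994, 0.014, 0.0294]
ee_rot: [-2.22, -2.223, 0.001]
force: [0.3, -0.4, -0.7]
width: 0.208
gripper_force: 15.0
```

Emit:
move_arm(
  motion=[
    {"tx":0,"ty":0,"tz":0.006,"twist":0},
    {"tx":0,"ty":0,"tz":0.006,"twist":0},
    {"tx":0,"ty":0,"tz":0.004,"twist":0},
    {"tx":0,"ty":0,"tz":0.002,"twist":0},
    {"tx":0,"ty":0,"tz":0,"twist":0},
  ],
)

```text
clock: 32.4
position: [0.4994, 0.0141, 0.0116]
ee_rot: [-2.22, -2.223, 0.001]
force: [0.6, -0.1, -0.2]
width: 0.207
gripper_force: 15.0
```

Emit:
move_arm(
  motion=[
    {"tx":0,"ty":0.0015,"tz":0.001,"twist":0},
    {"tx":0,"ty":0,"tz":0,"twist":0},
  ],
)

```text
clock: 32.6
position: [0.5011, 0.0141, 0.0109]
ee_rot: [-2.22, -2.223, 0.0]
force: [-0.3, 0.4, -0.8]
width: 0.208
gripper_force: 15.0
```

Emit:
move_arm(
  motion=[
    {"tx":0,"ty":0,"tz":0,"twist":0},
    {"tx":0,"ty":0,"tz":0,"twist":0},
    {"tx":0,"ty":0,"tz":0,"twist":0},
    {"tx":0,"ty":0,"tz":-0.01,"twist":0},
    {"tx":0,"ty":0,"tz":-0.03,"twist":0},
    {"tx":0,"ty":0,"tz":-0.04,"twist":0},
    {"tx":0,"ty":0,"tz":0,"twist":0},
    {"tx":0,"ty":0,"tz":0,"twist":0},
  ],
  gripper=0.39,
)

```text
clock: 33.4
position: [0.502, 0.0142, 0.0924]
ee_rot: [2.219, 2.222, 0.004]
force: [-1.1, -0.2, -0.2]
width: 0.305
gripper_force: 0.0
```

```bash
python3 - <<'E'
from h import *
s,M=st();print(s['position'].round(4),s['width'],s['joints'].round(2))
snap('top');snap('scene');snap('wrist')
for n,z in(('spool_blue',.03),('spool_green',0)):
  for cam in('top','scene','wrist'):
    for r in (arm.place_of)(cam,n)[:2]:
        p=r['point'];print(cam,n,round(r['conf'],2),ray(cam,p,z)[:2].round(3))
plan(.645,-.192,.05,90)
E
```

```text
[0.502  0.0142 0.0924] 0.3048483025465002 [-0.27  0.35  0.17  2.   -0.08  0.79 -0.05]
top spool_blue 0.78 [ 0.465 -0.112]
scene spool_blue 0.76 [ 0.516 -0.126]
scene spool_blue 0.75 [0.504 0.019]
wrist spool_blue 0.97 [ 0.467 -0.091]
wrist spool_blue 0.63 [0.502 0.015]
top spool_green 0.7 [ 0.645 -0.186]
top spool_green 0.5 [ 0.483 -0.271]
scene spool_green 0.88 [ 0.641 -0.192]
psi 90.1 | twist total 0.0008 rows 1 each 0.0008 | shift [-0.206   0.1442  0.0404] rows 6 each [-0.0343  0.024   0.0067]
```

Blue is in. Next is green at about (0.644, -0.191).

Emit:
move_arm(
  motion=[
    {"tx":-0.0342,"ty":0.0237,"tz":0,"twist":0},
    {"tx":-0.0342,"ty":0.0237,"tz":0,"twist":0},
    {"tx":-0.0342,"ty":0.0237,"tz":0,"twist":0},
    {"tx":-0.0342,"ty":0.0237,"tz":0,"twist":0},
    {"tx":-0.0342,"ty":0.0237,"tz":0,"twist":0},
    {"tx":-0.0342,"ty":0.0237,"tz":0,"twist":0},
    {"tx":0,"ty":0,"tz":0.03,"twist":0},
    {"tx":0,"ty":0,"tz":0.03,"twist":0},
    {"tx":0,"ty":0,"tz":0,"twist":0},
    {"tx":0,"ty":0,"tz":0,"twist":0},
  ],
  gripper=0.2,
)

```text
clock: 34.85
position: [0.6432, -0.1907, 0.0308]
ee_rot: [-2.219, -2.222, 0.001]
force: [-0.6, 0.6, -0.5]
width: 0.404
gripper_force: 0.0
```

```bash
python3 - <<'E'
from h import *
snap('wrist');snap('scene');c=arm.calibration('wrist')
for cam in('wrist','scene'):
    for r in arm.place_of(cam,'spool_green')[:2]: print(cam,round(r['conf'],2),ray(cam,r['point'],0)[:2].round(4))
plan(.644,-.191,-.0205,90);print(st()[0]['joints'].round(2))
E
```

```text
wrist 0.76 [ 0.6486 -0.1957]
scene 0.65 [0.5039 0.2168]
scene 0.61 [ 0.6486 -0.1978]
psi 90.1 | twist total 0.0011 rows 1 each 0.0011 | shift [-0.     -0.0007  0.0533] rows 2 each [-0.     -0.0004  0.0266]
[ 0.09  0.66  0.19  1.62 -0.15  0.87  0.34]
```

Emit:
move_arm(
  motion=[
    {"tx":-0.004,"ty":0.003,"tz":0.015,"twist":0},
    {"tx":0,"ty":0,"tz":0.02,"twist":0},
    {"tx":0,"ty":0,"tz":0.011,"twist":0},
    {"tx":0,"ty":0,"tz":0.004,"twist":0},
    {"tx":0,"ty":0,"tz":0,"twist":0},
  ],
)

```text
clock: 35.55
position: [0.6462, -0.1949, -0.0198]
ee_rot: [-2.219, -2.222, 0.001]
force: [-0.4, 0.5, -0.2]
width: 0.401
gripper_force: 0.0
```

Emit:
move_arm(
  motion=[
    {"tx":0,"ty":0,"tz":0.0015,"twist":0},
    {"tx":0,"ty":0,"tz":0,"twist":0},
    {"tx":0,"ty":0,"tz":0,"twist":0},
    {"tx":0,"ty":0,"tz":0,"twist":0},
    {"tx":0,"ty":0,"tz":0,"twist":0},
  ],
  gripper=1,
  squeeze=8,
)

```text
clock: 36.05
position: [0.6469, -0.195, -0.02]
ee_rot: [2.22, 2.222, 0.001]
force: [-1.3, 0.3, 3.6]
width: 0.209
gripper_force: 8.0
```

Emit:
move_arm(
  motion=[
    {"tx":0,"ty":0,"tz":0,"twist":0},
    {"tx":0,"ty":0,"tz":0,"twist":0},
    {"tx":0,"ty":0,"tz":0,"twist":0},
    {"tx":0,"ty":0,"tz":-0.018,"twist":0},
    {"tx":0,"ty":0,"tz":0,"twist":-0.09},
    {"tx":0,"ty":0,"tz":0,"twist":-0.09},
    {"tx":0,"ty":0,"tz":0,"twist":-0.09},
    {"tx":0,"ty":0,"tz":0,"twist":-0.09},
    {"tx":0,"ty":0,"tz":0,"twist":-0.09},
    {"tx":0,"ty":0,"tz":0,"twist":-0.09},
    {"tx":0,"ty":0,"tz":0,"twist":-0.09},
    {"tx":0,"ty":0,"tz":0,"twist":-0.09},
  ],
  gripper=0.2,
)

```text
clock: 37.25
position: [0.6464, -0.195, -0.0027]
ee_rot: [-0.675, -3.068, 0.0]
force: [1.2, -1.0, -0.3]
width: 0.405
gripper_force: 0.0
```

Emit:
move_arm(
  motion=[
    {"tx":0,"ty":0,"tz":0,"twist":-0.09},
    {"tx":0,"ty":0,"tz":0,"twist":-0.09},
    {"tx":0,"ty":0,"tz":0,"twist":-0.09},
    {"tx":0,"ty":0,"tz":0.012,"twist":-0.01},
    {"tx":0,"ty":0,"tz":0.0055,"twist":0},
    {"tx":0,"ty":0,"tz":0,"twist":0},
  ],
)

```text
clock: 37.85
position: [0.6453, -0.1947, -0.0218]
ee_rot: [-0.003, -3.139, -0.001]
force: [-0.4, 0.7, 0.8]
width: 0.402
gripper_force: 0.0
```

Emit:
move_arm(
  motion=[
    {"tx":0,"ty":0,"tz":0,"twist":0},
    {"tx":0,"ty":0,"tz":0,"twist":0},
    {"tx":0,"ty":0,"tz":0,"twist":0},
    {"tx":0,"ty":0,"tz":0,"twist":0},
    {"tx":0,"ty":0,"tz":0,"twist":0},
  ],
  gripper=1,
  squeeze=15,
)

```text
clock: 38.35
position: [0.6468, -0.1948, -0.0198]
ee_rot: [-0.002, 3.141, -0.0]
force: [0.1, 0.6, 0.5]
width: 0.211
gripper_force: 15.0
```

```bash
python3 -c "
from h import *
s,M=st();print(s['position'].round(4),s['width'],s['joints'].round(2));plan(.5013,.014,.07)"
```

```text
[ 0.6468 -0.1948 -0.0198] 0.21114062814001006 [ 0.36  0.74 -0.24  1.61  0.22  0.81  1.6 ]
psi -179.9 | twist total 0.0 rows 0 each 0.0 | shift [ 0.1452  0.209  -0.0898] rows 6 each [ 0.0242  0.0348 -0.015 ]
```

Emit:
move_arm(
  motion=[
    {"tx":0,"ty":0,"tz":-0.01,"twist":0},
    {"tx":0,"ty":0,"tz":-0.04,"twist":0},
    {"tx":0,"ty":0,"tz":-0.045,"twist":0},
    {"tx":0.0242,"ty":0.0348,"tz":0,"twist":0},
    {"tx":0.0242,"ty":0.0348,"tz":0,"twist":0},
    {"tx":0.0242,"ty":0.0348,"tz":0,"twist":0},
    {"tx":0.0242,"ty":0.0348,"tz":0,"twist":0},
    {"tx":0.0242,"ty":0.0348,"tz":0,"twist":0},
    {"tx":0.0242,"ty":0.0348,"tz":0,"twist":0},
    {"tx":0,"ty":0,"tz":0,"twist":0},
    {"tx":0,"ty":0,"tz":0,"twist":0},
    {"tx":0,"ty":0,"tz":0,"twist":0},
  ],
)

```text
clock: 39.55
position: [0.5019, 0.0127, 0.0754]
ee_rot: [-0.0, 3.14, -0.001]
force: [-1.2, -0.6, -1.0]
width: 0.207
gripper_force: 15.0
```

```bash
python3 -c "
from h import *
s,M=st();print(s['position'].round(4),s['width'],s['joints'].round(2));plan(.5013,.014,.05,180)"
```

```text
[0.5019 0.0127 0.0754] 0.2071619458840067 [ 0.12  0.4  -0.32  1.99  0.18  0.78  1.26]
psi -180.0 | twist total 0.0001 rows 1 each 0.0001 | shift [0.0006 0.0013 0.0254] rows 1 each [0.0006 0.0013 0.0254]
```

Emit:
move_arm(
  motion=[
    {"tx":0.0006,"ty":0.0012,"tz":0.015,"twist":0},
    {"tx":0,"ty":0,"tz":0.012,"twist":0},
    {"tx":0,"ty":0,"tz":0.005,"twist":0},
    {"tx":0,"ty":0,"tz":0.005,"twist":0},
    {"tx":0,"ty":0,"tz":0.004,"twist":0},
    {"tx":0,"ty":0,"tz":0.002,"twist":0},
    {"tx":0,"ty":0,"tz":0,"twist":0},
  ],
)

```text
clock: 40.25
position: [0.5005, 0.0149, 0.0318]
ee_rot: [0.002, -3.141, 0.0]
force: [-0.7, -0.7, -1.5]
width: 0.209
gripper_force: 15.0
```

Emit:
move_arm(
  motion=[
    {"tx":0,"ty":0.0,"tz":0.001,"twist":0},
    {"tx":0,"ty":0,"tz":0,"twist":0},
  ],
)

```text
clock: 40.45
position: [0.5006, 0.0149, 0.0311]
ee_rot: [-0.002, 3.141, -0.0]
force: [0.6, -0.1, -0.2]
width: 0.21
gripper_force: 15.0
```

Emit:
move_arm(
  motion=[
    {"tx":0,"ty":0,"tz":0,"twist":0},
    {"tx":0,"ty":0,"tz":0,"twist":0},
    {"tx":0,"ty":0,"tz":0,"twist":0},
    {"tx":0,"ty":0,"tz":-0.01,"twist":0},
    {"tx":0,"ty":0,"tz":-0.03,"twist":0},
    {"tx":0,"ty":0,"tz":-0.04,"twist":0},
    {"tx":0,"ty":0,"tz":-0.02,"twist":0},
    {"tx":0.04,"ty":0,"tz":0,"twist":0},
    {"tx":0.04,"ty":0,"tz":0,"twist":0},
    {"tx":0,"ty":0,"tz":0,"twist":0},
    {"tx":0,"ty":0,"tz":0,"twist":0},
  ],
  gripper=0.39,
)

```text
clock: 41.55
position: [0.4203, 0.0147, 0.1318]
ee_rot: [-0.002, 3.14, -0.001]
force: [-0.3, -0.6, 0.2]
width: 0.306
gripper_force: 0.0
```

```bash
cat > all.py <<'E'
from h import *
s,M=st();print(s['clock'],s['position'].round(4),s['width'],s['joints'].round(2))
snap('top','tx.png');snap('scene');snap('wrist')
for n,z in(('spool_brown',.01),('spool_blue',.03),('spool_green',.05),('lid',0),('lid_grip',.06),('core',.004)):
  for cam in('top','scene','wrist'):
    for r in (arm.place_of)(cam,n)[:2]:
        p=r['point'];print(cam,n,round(r['conf'],2),ray(cam,p,z)[:2].round(3))
# black bar from top view: dark blob inside red region
T=arm.calibration('top')
im=cv2.imread('pics/tx.png').astype(int);red=((im[...,2]>120)&(im[...,1]<60)&(im[...,0]<60)).astype('u1')
red=cv2.morphologyEx(red,3,np.ones((25,25),'u1'));n,l,stt,ce=cv2.connectedComponentsWithStats(red)
k=1+stt[1:,4].argmax();print('red centre',ray('top',ce[k],.048,False).round(4),stt[k])
m=((l==k)&(im.max(2)<60)).astype('u1');n,l2,st2,ce2=cv2.connectedComponentsWithStats(m);k=1+st2[1:,4].argmax()
v,u=np.nonzero(l2==k);P=np.array([ray('top',(a,b),.072,False,T)[:2] for a,b in zip(u,v)])
(c,sz,a)=cv2.minAreaRect((P*1000).astype('f4'));w,vv=np.linalg.eigh(np.cov(P.T));print('bar',np.round(c,1),np.round(sz,1),'pca',np.degrees(np.arctan2(vv[1,1],vv[0,1])).round(1),P.mean(0).round(4),len(u))
E
python3 all.py
```

```text
41.55 [0.4203 0.0147 0.1318] 0.3060147533402437 [ 0.16  0.2  -0.37  2.1   0.1   0.85  1.3 ]
top spool_brown 0.64 [0.76  0.223]
scene spool_brown 0.94 [0.769 0.219]
scene spool_brown 0.58 [ 0.497 -0.261]
top spool_blue 0.83 [ 0.46  -0.106]
scene spool_blue 0.78 [ 0.509 -0.127]
wrist spool_blue 0.94 [ 0.451 -0.109]
top spool_green 0.84 [0.5   0.017]
scene spool_green 0.86 [0.501 0.013]
wrist spool_green 0.74 [0.501 0.013]
top lid 0.88 [ 0.482 -0.257]
top lid 0.43 [0.481 0.232]
scene lid 0.68 [ 0.486 -0.256]
wrist lid 0.62 [ 0.484 -0.253]
wrist lid 0.5 [ 0.518 -0.321]
top lid_grip 0.94 [ 0.486 -0.253]
scene lid_grip 0.68 [ 0.48 -0.25]
scene lid_grip 0.65 [0.561 0.181]
wrist lid_grip 0.75 [ 0.482 -0.259]
top core 0.86 [0.487 0.231]
scene core 0.33 [0.42  0.039]
scene core 0.18 [ 0.484 -0.255]
wrist core 0.69 [ 0.514 -0.316]
wrist core 0.64 [0.485 0.228]
red centre [ 0.4783 -0.2581  0.048 ] [ 427  280   59   59 2086]
bar [ 482.3 -244.1] [0.8 5.4] pca 156.0 [ 0.4823 -0.2441] 4
```

The stack shows green on top at the pot's axis. I'll move near the lid, with the camera over it and yaw about 153 degrees.

```bash
python3 -c "
from h import *
plan(.555,-.29,.11,153)"
```

```text
psi -179.9 | twist total 0.3008 rows 4 each 0.0752 | shift [-0.2582 -0.2105  0.0209] rows 7 each [-0.0369 -0.0301  0.003 ]
```

Emit:
move_arm(
  motion=[
    {"tx":0,"ty":0,"tz":0,"twist":0.0752},
    {"tx":0,"ty":0,"tz":0,"twist":0.0752},
    {"tx":0,"ty":0,"tz":0,"twist":0.0752},
    {"tx":0,"ty":0,"tz":0,"twist":0.0752},
    {"tx":-0.0369,"ty":-0.0301,"tz":0.003,"twist":0},
    {"tx":-0.0369,"ty":-0.0301,"tz":0.003,"twist":0},
    {"tx":-0.0369,"ty":-0.0301,"tz":0.003,"twist":0},
    {"tx":-0.0369,"ty":-0.0301,"tz":0.003,"twist":0},
    {"tx":-0.0369,"ty":-0.0301,"tz":0.003,"twist":0},
    {"tx":-0.0369,"ty":-0.0301,"tz":0.003,"twist":0},
    {"tx":-0.0369,"ty":-0.0301,"tz":0.003,"twist":0},
    {"tx":0,"ty":0,"tz":0,"twist":0},
  ],
  gripper=0.1,
)

```text
clock: 43.8
position: [0.5552, -0.2981, 0.1088]
ee_rot: [0.745, 3.051, -0.006]
force: [-0.3, 0.3, -0.0]
width: 0.453
gripper_force: 0.0
```

```bash
python3 - <<'E'
from h import *
s,M=st();print(s['position'].round(4),s['joints'].round(2));c=arm.calibration('wrist')
im=snap('wrist','w5.png').astype(int)
red=((im[...,0]>110)&(im[...,1]<70)&(im[...,2]<70)).astype('u1')
n,l,S,C=cv2.connectedComponentsWithStats(red);k=1+S[1:,4].argmax()
v,u=np.nonzero(l==k);h=cv2.convexHull(np.stack([u,v],1));hm=np.zeros(red.shape,'u1');cv2.fillConvexPoly(hm,h,1)
bar=((hm>0)&(im.max(2)<75)).astype('u1');n,l,S,C=cv2.connectedComponentsWithStats(bar);k=1+S[1:,4].argmax();v,u=np.nonzero(l==k)
for z in(.072,.06):
    P=np.array([ray('wrist',(a,b),z,False,c)[:2] for a,b in zip(u,v)])*1000
    w,V=np.linalg.eigh(np.cov(P.T));print(z,len(u),'rect',[np.round(q,1) for q in cv2.minAreaRect(P.astype('f4'))],'pca',np.degrees(np.arctan2(V[1,1],V[0,1])).round(1))
H=np.array([ray('wrist',q,.048,False,c)[:2] for q in h[:,0]])*1000;print('hull',cv2.minEnclosingCircle(H.astype('f4')))
for r in arm.place_of('wrist','lid_grip')[:1]+arm.place_of('wrist','lid')[:1]: print(r['conf'],ray('wrist',r['point'],.06,cal=c)[:2],ray('wrist',r['point'],0,cal=c)[:2])
E
```

```text
[ 0.5552 -0.2981  0.1088] [ 0.49  0.52 -0.13  1.65  0.08  0.97  1.43]
0.072 1650 rect [array([ 484.5, -256.7]), array([13.4, 49.5]), np.float64(63.9)] pca 154.3
0.06 1650 rect [array([ 484.6, -256.6]), array([14.1, 52.1]), np.float64(63.9)] pca 154.3
hull ((484.6506652832031, -256.6317443847656), 52.9448127746582)
0.74 [ 0.48305189 -0.25711586] [ 0.48346724 -0.25668466]
0.58 [ 0.48670331 -0.25634637] [ 0.48802835 -0.25572347]
```

View pics/w5.png

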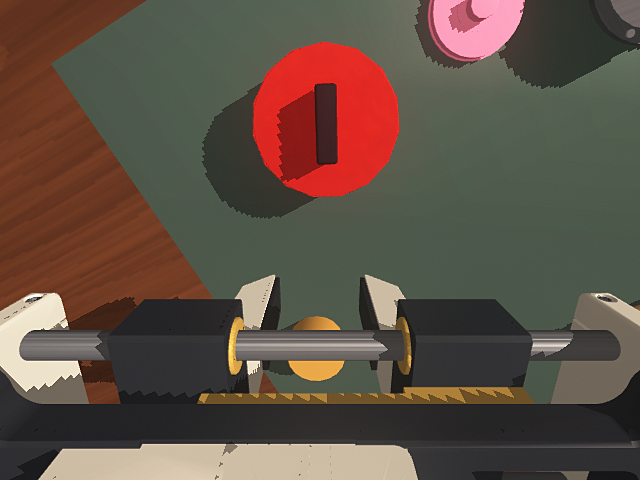

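The lid is at (0.4846, -0.2567) with the bar at 154 degrees, and its radius (52.9 mm) and bar length check out.

```bash
python3 -c "
from h import *
plan(.4846,-.2567,.06,154.1)"
```

```text
psi 153.0 | twist total -0.0123 rows 1 each -0.0123 | shift [ 0.0775 -0.0011  0.0494] rows 2 each [ 0.0387 -0.0005  0.0247]
```

Emit:
move_arm(
  motion=[
    {"tx":0,"ty":0,"tz":0,"twist":-0.0123},
    {"tx":0.0388,"ty":-0.0005,"tz":0,"twist":0},
    {"tx":0.0388,"ty":-0.0005,"tz":0.02,"twist":0},
    {"tx":0,"ty":0,"tz":0.025,"twist":0},
    {"tx":0,"ty":0,"tz":0.01,"twist":0},
    {"tx":0,"ty":0,"tz":0,"twist":0},
    {"tx":0,"ty":0,"tz":0,"twist":0},
  ],
)

```text
clock: 44.65
position: [0.4861, -0.2572, 0.0557]
ee_rot: [0.702, 3.061, -0.0]
force: [-0.9, -1.3, 0.4]
width: 0.449
gripper_force: 0.0
```

```bash
python3 -c "
from h import *
plan(.4846,-.2567,.018,154.1)"
```

```text
psi 154.2 | twist total 0.0008 rows 1 each 0.0008 | shift [ 0.0015 -0.0002  0.0377] rows 1 each [ 0.0015 -0.0002  0.0377]
```

Emit:
move_arm(
  motion=[
    {"tx":0.0015,"ty":0,"tz":0.02,"twist":0},
    {"tx":0,"ty":0,"tz":0.01,"twist":0},
    {"tx":0,"ty":0,"tz":0.006,"twist":0},
    {"tx":0,"ty":0,"tz":0.001,"twist":0},
    {"tx":0,"ty":0,"tz":0,"twist":0},
  ],
)

```text
clock: 45.15
position: [0.4838, -0.2567, 0.0182]
ee_rot: [0.704, 3.061, -0.0]
force: [-0.0, 0.2, -0.7]
width: 0.441
gripper_force: 0.0
```

Emit:
move_arm(
  motion=[
    {"tx":0,"ty":0,"tz":0,"twist":0},
    {"tx":0,"ty":0,"tz":0,"twist":0},
    {"tx":0,"ty":0,"tz":0,"twist":0},
    {"tx":0,"ty":0,"tz":0,"twist":0},
    {"tx":0,"ty":0,"tz":0,"twist":0},
    {"tx":0,"ty":0,"tz":0,"twist":0},
  ],
  gripper=1,
  squeeze=30,
)

```text
clock: 45.75
position: [0.4835, -0.2566, 0.0182]
ee_rot: [0.704, 3.061, -0.0]
force: [-1.0, 0.4, 3.0]
width: 0.151
gripper_force: 30.0
```

The lid is gripped across its 14 mm bar. I'll lift it, turn to 104 degrees (lugs on the land under either lid polarity) and move over the pot.

Emit:
move_arm(
  motion=[
    {"tx":0,"ty":0,"tz":-0.01,"twist":0},
    {"tx":0,"ty":0,"tz":-0.04,"twist":0},
    {"tx":0,"ty":0,"tz":-0.045,"twist":0},
    {"tx":0,"ty":0,"tz":0,"twist":0.0926},
    {"tx":0,"ty":0,"tz":0,"twist":0.0926},
    {"tx":0,"ty":0,"tz":0,"twist":0.0926},
    {"tx":0,"ty":0,"tz":0,"twist":0.0926},
    {"tx":0,"ty":0,"tz":0,"twist":0.0926},
    {"tx":0,"ty":0,"tz":0,"twist":0.0926},
    {"tx":0,"ty":0,"tz":0,"twist":0},
    {"tx":0,"ty":0,"tz":0,"twist":0},
  ],
)

```text
clock: 46.85
position: [0.4834, -0.2564, 0.1132]
ee_rot: [1.926, 2.482, -0.0]
force: [-0.7, 0.5, -1.9]
width: 0.154
gripper_force: 30.0
```

```bash
python3 -c "
from h import *
print(st()[0]['joints'].round(2),st()[0]['position']);plan(.5013,.014,.11,104)"
```

```text
[ 0.36  0.39  0.05  1.87 -0.02  0.89  0.66] [ 0.48337877 -0.25638429  0.11320502]
psi 104.4 | twist total 0.0041 rows 1 each 0.0041 | shift [0.258  0.0828 0.0032] rows 6 each [0.043  0.0138 0.0005]
```

Emit:
move_arm(
  motion=[
    {"tx":0.043,"ty":0.0138,"tz":0,"twist":0},
    {"tx":0.043,"ty":0.0138,"tz":0,"twist":0.004},
    {"tx":0.043,"ty":0.0138,"tz":0,"twist":0},
    {"tx":0.043,"ty":0.0138,"tz":0,"twist":0},
    {"tx":0.043,"ty":0.0138,"tz":0,"twist":0},
    {"tx":0.043,"ty":0.0138,"tz":0,"twist":0},
    {"tx":0,"ty":0,"tz":0,"twist":0},
    {"tx":0,"ty":0,"tz":0,"twist":0},
    {"tx":0,"ty":0,"tz":0,"twist":0},
  ],
)

```text
clock: 47.75
position: [0.5018, 0.0126, 0.1129]
ee_rot: [1.939, 2.472, -0.001]
force: [-0.3, 0.4, -1.7]
width: 0.148
gripper_force: 30.0
```

```bash
python3 - <<'E'
from h import *
s,M=st();p=s['position'];print(s['joints'].round(2),p,s['width']);plan(.5013,.014,.09,104)
snap('scene')
for n,z in(('lid',p[2]-.0182),('lid_grip',p[2]-.0182+.06)):
    for r in arm.place_of('scene',n)[:1]: print(n,r['conf'],ray('scene',r['point'],z).round(3))
E
```

```text
[-0.1   0.33 -0.04  1.97  0.02  0.85  0.09] [0.50182425 0.01257146 0.11293121] 0.14820830410103045
psi 103.8 | twist total -0.0024 rows 1 each -0.0024 | shift [ 0.0015 -0.0002  0.0229] rows 1 each [ 0.0015 -0.0002  0.0229]
lid 0.82 [0.514 0.008 0.095]
lid_grip 0.94 [0.502 0.019 0.155]
```

Emit:
move_arm(
  motion=[
    {"tx":0.0022,"ty":0,"tz":0.015,"twist":0},
    {"tx":0,"ty":0,"tz":0.012,"twist":0},
    {"tx":0,"ty":0,"tz":0.006,"twist":0},
    {"tx":0,"ty":0,"tz":0.004,"twist":0},
    {"tx":0,"ty":0,"tz":0.002,"twist":0},
    {"tx":0,"ty":0,"tz":0,"twist":0},
  ],
)

```text
clock: 48.5
position: [0.5017, 0.0158, 0.0744]
ee_rot: [1.94, 2.471, 0.0]
force: [-1.7, -0.6, 5.0]
width: 0.155
gripper_force: 30.1
```

```bash
python3 - <<'E'
from h import *
s,M=st();p=s['position'];print(p,np.round(s['force'],2),np.round(s['ft_torque'],3))
a=snap('scene')
cv2.imwrite('pics/l1.png',cv2.resize(a[150:260,250,:][:0] if 0 else a[140:265,240:390,::-1],None,fx=4,fy=4,interpolation=cv2.INTER_CUBIC))
E
```

```text
[0.50166278 0.01575124 0.07437527] [-1.73 -0.57  4.98] [-0.319  0.622 -0.051]
```

View pics/l1.png

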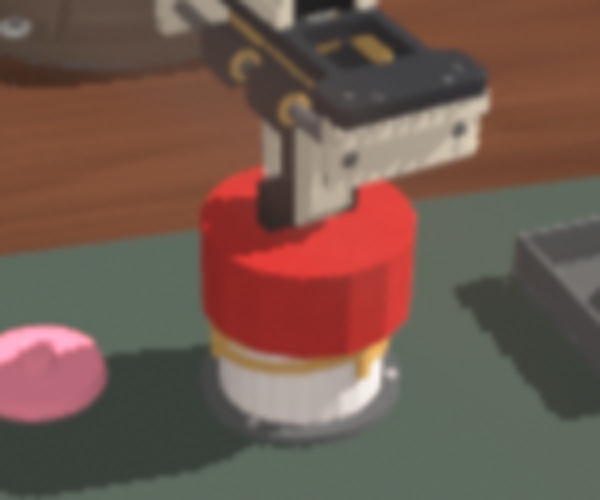

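The lid sits over the pot but slightly toward +y, and the force and torque also say it should go toward -x, -y. I'll lift a little, shift and lower again.

Emit:
move_arm(
  motion=[
    {"tx":0,"ty":0,"tz":-0.003,"twist":0},
    {"tx":-0.002,"ty":-0.0022,"tz":0,"twist":0},
    {"tx":0,"ty":0,"tz":0,"twist":0},
    {"tx":0,"ty":0,"tz":0.002,"twist":0},
    {"tx":0,"ty":0,"tz":0.002,"twist":0},
    {"tx":0,"ty":0,"tz":0,"twist":0},
  ],
)

```text
clock: 49.15
position: [0.4995, 0.0134, 0.0725]
ee_rot: [-1.939, -2.471, 0.001]
force: [-0.3, 0.6, -2.0]
width: 0.148
gripper_force: 30.0
```

```bash
python3 - <<'E'
from h import *
s,M=st();p=s['position'];print(p,np.round(s['force'],2),np.round(s['ft_torque'],3))
E
```

```text
[0.49950305 0.01343733 0.07249889] [-0.33  0.56 -2.01] [ 0.002 -0.167  0.003]
```

Emit:
move_arm(
  motion=[
    {"tx":0,"ty":0,"tz":0.001,"twist":0},
    {"tx":0,"ty":0,"tz":0.001,"twist":0},
    {"tx":0,"ty":0,"tz":0.001,"twist":0},
    {"tx":0,"ty":0,"tz":0,"twist":0},
  ],
)

```text
clock: 49.55
position: [0.4997, 0.0134, 0.0698]
ee_rot: [-1.94, -2.471, 0.0]
force: [-0.6, 0.1, -1.8]
width: 0.15
gripper_force: 30.0
```

Emit:
move_arm(
  motion=[
    {"tx":0,"ty":0,"tz":0.001,"twist":0},
    {"tx":0,"ty":0,"tz":0.001,"twist":0},
    {"tx":0,"ty":0,"tz":0,"twist":0},
  ],
)

```text
clock: 49.85
position: [0.4997, 0.0134, 0.0678]
ee_rot: [-1.94, -2.471, 0.0]
force: [0.5, -0.7, -0.4]
width: 0.153
gripper_force: 30.0
```

```bash
python3 - <<'E'
from h import *
s,M=st();p=s['position'];print(p,np.round(s['force'],2),np.round(s['ft_torque'],3))
E
```

```text
[0.49966495 0.0134053  0.0677724 ] [ 0.47 -0.73 -0.44] [-0.041 -0.129  0.082]
```

Contact at reading 0.0678 puts the lid's lower edge at about 49.5 mm, so it is lying on the land. I'll press lightly and hold, then turn backward.

Emit:
move_arm(
  motion=[
    {"tx":0,"ty":0,"tz":0.001,"twist":0},
    {"tx":0,"ty":0,"tz":0,"twist":0},
    {"tx":0,"ty":0,"tz":0,"twist":0},
    {"tx":0,"ty":0,"tz":0,"twist":0},
  ],
)

```text
clock: 50.25
position: [0.4998, 0.0134, 0.067]
ee_rot: [1.94, 2.471, 0.0]
force: [-1.2, 0.4, 2.7]
width: 0.148
gripper_force: 30.0
```

Emit:
move_arm(
  motion=[
    {"tx":0,"ty":0,"tz":0,"twist":-0.05},
    {"tx":0,"ty":0,"tz":0,"twist":-0.05},
    {"tx":0,"ty":0,"tz":0,"twist":-0.05},
    {"tx":0,"ty":0,"tz":0,"twist":-0.05},
    {"tx":0,"ty":0,"tz":0,"twist":0},
  ],
)

```text
clock: 50.75
position: [0.5001, 0.0135, 0.067]
ee_rot: [1.527, 2.745, 0.001]
force: [-0.3, -0.3, 1.9]
width: 0.154
gripper_force: 30.0
```

Emit:
move_arm(
  motion=[
    {"tx":0,"ty":0,"tz":0,"twist":-0.04},
    {"tx":0,"ty":0,"tz":0,"twist":-0.04},
    {"tx":0,"ty":0,"tz":0.0005,"twist":-0.03},
    {"tx":0,"ty":0,"tz":0.0005,"twist":0},
    {"tx":0,"ty":0,"tz":0,"twist":0},
  ],
)

```text
clock: 51.25
position: [0.4994, 0.0133, 0.0656]
ee_rot: [-1.291, -2.864, 0.001]
force: [-0.3, -0.0, -1.4]
width: 0.149
gripper_force: 30.0
```

Emit:
move_arm(
  motion=[
    {"tx":0,"ty":0,"tz":0.0005,"twist":-0.03},
    {"tx":0,"ty":0,"tz":0.0005,"twist":0},
    {"tx":0,"ty":0,"tz":0,"twist":0},
  ],
)

```text
clock: 51.55
position: [0.4996, 0.0134, 0.0648]
ee_rot: [-1.222, -2.894, 0.0]
force: [0.7, -1.0, -2.6]
width: 0.153
gripper_force: 30.0
```

```bash
python3 - <<'E'
from h import *
s,M=st();p=s['position'];print(p,np.round(s['force'],2),np.round(s['ft_torque'],3),s['joints'].round(2));plan(*p)
E
```

```text
[0.49957678 0.01340937 0.06476079] [ 0.66 -0.97 -2.57] [-0.025 -0.114  0.016] [ 0.    0.4  -0.17  2.01  0.1   0.74  0.54]
psi 134.2 | twist total 0.0 rows 0 each 0.0 | shift [ 0.  0. -0.] rows 1 each [ 0.  0. -0.]
```

At 134 degrees the support force has vanished, so the lugs are over the gaps. Letting the lid down.

Emit:
move_arm(
  motion=[
    {"tx":0,"ty":0,"tz":0.003,"twist":0},
    {"tx":0,"ty":0,"tz":0.003,"twist":0},
    {"tx":0,"ty":0,"tz":0.0015,"twist":0},
    {"tx":0,"ty":0,"tz":0,"twist":0},
  ],
)

```text
clock: 51.95
position: [0.4995, 0.0134, 0.0571]
ee_rot: [-1.219, -2.895, 0.0]
force: [0.1, 0.4, -1.5]
width: 0.147
gripper_force: 30.0
```

Emit:
move_arm(
  motion=[
    {"tx":0,"ty":0,"tz":0.0008,"twist":0},
    {"tx":0,"ty":0,"tz":0,"twist":0},
    {"tx":0,"ty":0,"tz":0,"twist":0},
  ],
)

```text
clock: 52.25
position: [0.4999, 0.0134, 0.0567]
ee_rot: [1.219, 2.895, 0.0]
force: [0.4, -0.5, -1.2]
width: 0.148
gripper_force: 30.0
```

Dropped, with the lower edge at about 38.5 mm. Screwing it forward now: 95 degrees with 7 mm of sink.

Emit:
move_arm(
  motion=[
    {"tx":0,"ty":0,"tz":0.0004,"twist":0.06},
    {"tx":0,"ty":0,"tz":0.0004,"twist":0.06},
    {"tx":0,"ty":0,"tz":0.0004,"twist":0.06},
    {"tx":0,"ty":0,"tz":0.0004,"twist":0.06},
    {"tx":0,"ty":0,"tz":0.0004,"twist":0.06},
    {"tx":0,"ty":0,"tz":0,"twist":0},
  ],
)

```text
clock: 52.85
position: [0.5003, 0.0135, 0.0552]
ee_rot: [1.864, 2.527, 0.001]
force: [-0.0, 0.7, 6.5]
width: 0.149
gripper_force: 30.0
```

Emit:
move_arm(
  motion=[
    {"tx":0,"ty":0,"tz":0.0004,"twist":0.06},
    {"tx":0,"ty":0,"tz":0.0004,"twist":0.06},
    {"tx":0,"ty":0,"tz":0.0004,"twist":0.06},
    {"tx":0,"ty":0,"tz":0.0004,"twist":0.06},
    {"tx":0,"ty":0,"tz":0.0004,"twist":0.06},
    {"tx":0,"ty":0,"tz":0,"twist":0},
  ],
)

```text
clock: 53.45
position: [0.5001, 0.0134, 0.0529]
ee_rot: [2.401, 2.025, 0.001]
force: [-0.4, -0.0, 3.8]
width: 0.146
gripper_force: 30.0
```

```bash
python3 - <<'E'
from h import *
s,M=st();p=s['position'];print(p,np.round(s['force'],2),np.round(s['ft_torque'],3),s['joints'].round(2));plan(*p)
E
```

```text
[0.50005135 0.01344718 0.05294446] [-0.38 -0.    3.85] [-0.089  0.117 -0.142] [-0.19  0.41  0.07  2.04 -0.04  0.7  -0.26]
psi 80.3 | twist total 0.0 rows 0 each 0.0 | shift [ 0.  0. -0.] rows 1 each [ 0.  0. -0.]
```

Going well: 54 degrees turned and sinking. About 41 degrees remain.

Emit:
move_arm(
  motion=[
    {"tx":0,"ty":0,"tz":0.0004,"twist":0.06},
    {"tx":0,"ty":0,"tz":0.0004,"twist":0.06},
    {"tx":0,"ty":0,"tz":0.0004,"twist":0.06},
    {"tx":0,"ty":0,"tz":0.0004,"twist":0.06},
    {"tx":0,"ty":0,"tz":0.0004,"twist":0.06},
    {"tx":0,"ty":0,"tz":0.0003,"twist":0.06},
    {"tx":0,"ty":0,"tz":0,"twist":0},
  ],
)

```text
clock: 54.15
position: [0.4994, 0.0135, 0.0502]
ee_rot: [-2.87, -1.279, 0.001]
force: [-1.0, -0.6, 0.5]
width: 0.145
gripper_force: 30.0
```

Emit:
move_arm(
  motion=[
    {"tx":0,"ty":0,"tz":0.0003,"twist":0.03},
    {"tx":0,"ty":0,"tz":0.0003,"twist":0.03},
    {"tx":0,"ty":0,"tz":0.0002,"twist":0.02},
    {"tx":0,"ty":0,"tz":0,"twist":0.02},
    {"tx":0,"ty":0,"tz":0,"twist":0},
  ],
)

```text
clock: 54.65
position: [0.4994, 0.0135, 0.0496]
ee_rot: [-2.961, -1.05, 0.001]
force: [-2.9, -1.0, 5.0]
width: 0.153
gripper_force: 30.7
```

```bash
python3 - <<'E'
from h import *
s,M=st();p=s['position'];print(p,np.round(s['force'],2),np.round(s['ft_torque'],3),s['joints'].round(2));plan(*p)
E
```

```text
[0.49938045 0.01352098 0.04955739] [-2.88 -1.    5.01] [-0.018  0.817  0.692] [-0.34  0.42  0.26  2.05 -0.17  0.69 -0.85]
psi 39.0 | twist total 0.0 rows 0 each 0.0 | shift [ 0.  0. -0.] rows 1 each [ 0.  0. -0.]
```

Home: 95 degrees turned, the torque has risen to 0.7 N m against the stop, and the lower edge is at about 31.4 mm. Letting go.

Emit:
move_arm(
  motion=[
    {"tx":0,"ty":0,"tz":0,"twist":0},
    {"tx":0,"ty":0,"tz":0,"twist":0},
    {"tx":0,"ty":0,"tz":0,"twist":0},
    {"tx":0,"ty":0,"tz":-0.01,"twist":0},
    {"tx":0,"ty":0,"tz":-0.03,"twist":0},
    {"tx":0,"ty":0,"tz":-0.04,"twist":0},
    {"tx":0,"ty":0,"tz":-0.04,"twist":0},
    {"tx":-0.03,"ty":0,"tz":-0.02,"twist":0},
    {"tx":-0.03,"ty":0,"tz":0,"twist":0},
    {"tx":0,"ty":0,"tz":0,"twist":0},
    {"tx":0,"ty":0,"tz":0,"twist":0},
  ],
  gripper=0.0,
)

```text
clock: 55.75
position: [0.4532, -0.0245, 0.1903]
ee_rot: [-2.962, -1.046, -0.003]
force: [0.5, 1.2, -0.7]
width: 0.499
gripper_force: 0.0
```

```bash
python3 - <<'E'
from h import *
s,M=st();print(s['clock'],s['position'].round(3),s['width'],np.round(s['force'],1))
a=snap('scene','f.png');b=snap('wrist')
for cam in('scene','wrist'):
  for n,z in(('lid',.0315),('lid_grip',.0915),('core',.004)):
    for r in arm.place_of(cam,n)[:2]: print(cam,n,round(r['conf'],2),ray(cam,r['point'],z)[:2].round(3))
out=cv2.hconcat([cv2.resize(a[...,::-1],(400,300)),cv2.resize(b[...,::-1],(400,300))]);z=cv2.resize(a[150:270,230:470,::-1],(600,300))
cv2.imwrite('pics/f2.png',cv2.vconcat([out,cv2.copyMakeBorder(z,0,0,0,200,0)]))
E
```

```text
55.75 [ 0.453 -0.024  0.19 ] 0.4992500899381774 [ 0.5  1.2 -0.7]
scene lid 0.73 [0.496 0.012]
scene lid_grip 0.93 [0.505 0.021]
scene core 0.81 [0.495 0.229]
wrist lid 0.74 [0.498 0.014]
wrist lid_grip 0.59 [0.502 0.016]
wrist core 0.93 [0.486 0.226]
```

View pics/f2.png

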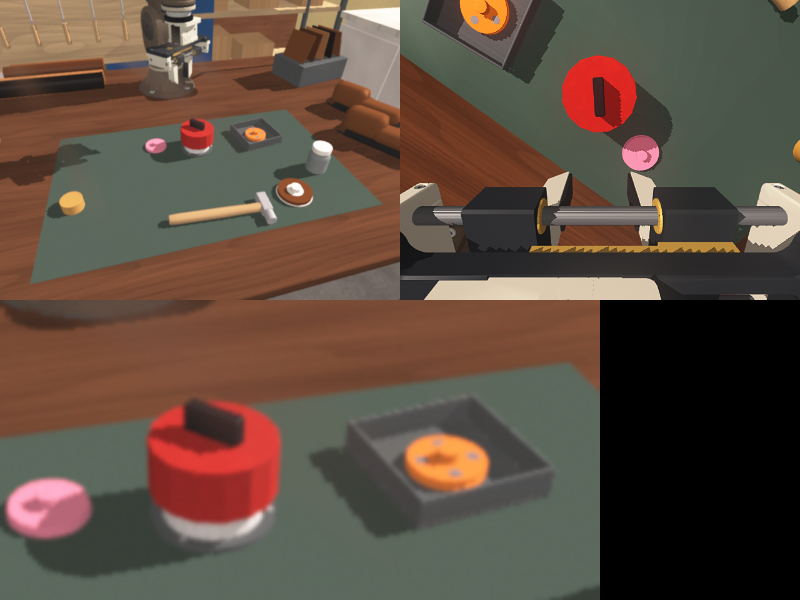

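The lid is level and home on the pot, the core is in the tray, the bystanders are in place and the gripper is clear of everything.

```bash
python3 -c "
from cell import arm
print(arm.sign_off())"
```

```text
the job is handed in; nothing more can be done
None
```

I handed the job in at about 56 s, and sign-off gave no verdict: the old spool is in the scrap tray, the brown, blue and green spools are stacked in the pot, and the lid is screwed home and released; the jar, hammer and wax were left alone.

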